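# Reset and lock the levelling screw of the weighing station

### The job

The front levelling screw of the weighing station has been backed off its mark. First turn it back down, clockwise, until the end of its cross bar lines up with the line scribed on the base plate; then, without letting the screw turn off that line, lock it by turning its jam nut down clockwise against the plate, firmly hand-tight but not over-tightened. Leave everything else on the bench where it stands, and let go.

Things in the scene. Friction and masses are not known exactly. Their poses are not given: they have to be found in the camera images.
- station: weighing station, fixed: grey steel base plate 270 x 455 x 16 mm, top 56 mm above the bench. Origin: on the bench, on the front levelling screw's axis; the plate reaches 130 mm to -x, 140 to +x, 95 to -y, 360 to +y of it. On it a marble slab (80 to 350 mm along +y, top at 78 mm) and a white balance (123 to 333 mm along +y, highest point 143 mm above the bench)
- screw_axis (a point): point on the levelling screw's vertical axis at the plate's top face, 56 mm above the bench
- line_end (a point): outer end of the thin dark witness line scribed on the plate's top face; the line runs radially from the screw (23 mm from its axis) to this point (91 mm from its axis), 56 mm above the bench
- screw (a joint): angle of the levelling screw, rad, growing as it is turned down (clockwise seen from above). 0: its bar's end lies exactly over the line; starts between -0.6 and -0.3. It turns stiffly (0.2 N m, 4 N at 50 mm from the axis), stays where it is left, and takes the loose nut round with it
- screw_bar_end (a point): tip of the end of the screw's cross bar that belongs on the line: the end nearest it, 60 mm from the axis, 96 mm above the bench. The bar: bright steel, round, 10 mm thick, 120 mm long, level, right through the screw's hub (25 mm diameter, 85 to 107 mm above the bench); its other end is alike and points the opposite way, towards the balance
- washer (a joint): how far the nut, once it bites on the spring washer on the plate, has been drawn up against it, rad: 0 at first bite and before, then 1 rad per 50 N m above the thread's 0.4 N m drag: 0.007 when firmly hand-tight; up to 0.008 stays when let go, 0.016 is over-tight. Too little to judge by eye or by this noisy reading: judge it by force
- nut_bar_mid (a point): on the nut's bar, 50 mm from the axis, 81 mm above the bench. The thread drags with 0.4 N m (8 N here), more than the screw's own stiffness: a nut turned with the screw not held just takes the screw round with it, while squeezing the two bars towards each other turns the nut and holds the screw. Firmly hand-tight: about 15 N across the bar here; it then stays tight by itself. 24 N is over-tight
- nut_bar_end (a point): tip of the jam nut's only bar: dark steel, round, 10 mm thick, 66 mm from the axis, 86 mm above the bench here, sloping down to 68 mm at its dark hub (29 mm diameter, 58 to 77 mm above the bench, under the screw's hub). It starts 0.45 to 1.05 rad anticlockwise (from above) of the screw bar's line end and moves below that bar's level; the nut bites somewhere between 0.16 and 0.54 rad from it
- weight: bystander: steel calibration weight, 32 mm diameter, 44 mm tall, standing on the base plate; origin under its centre
- oil_bottle: bystander: small amber bottle, 28 mm diameter, 58 mm tall, standing on the base plate; origin under its centre
- petri_dish: bystander: glass dish, 90 mm diameter, 16 mm tall, on the bench close to the plate's free end; origin under its centre
- slide_box: bystander: blue box for slides, 85 x 175 x 34 mm, on the bench; origin under its centre
- beaker: bystander: glass beaker, 68 mm diameter, 90 mm tall, on the bench; origin under its centre
- reagent_bottle: bystander: amber bottle, 60 mm diameter, 125 mm tall, on the bench; origin under its centre
- screwdriver: bystander: screwdriver lying on the bench

How it is judged:
By the outcome, as a careful person would: the job done as asked, in the order asked, and still so for the second after the job is handed in, with the robot touching nothing.
It also fails if it takes over 54 s, if anything falls off the work surface, if the arm or the gripper's body presses on something with over 40 N, if the wrist force passes 120 N, or if a joint passes its speed limit or range.

### The arm

A 6-joint arm with a two-finger parallel gripper is mounted at the origin on the work surface. World frame = base frame: x ahead of the robot, y to its left, z up, the work surface at z = 0. Lengths are in m, angles in rad, forces in N, time in s.
With the tool pointing down it reaches from about 0.325 to 0.9 m from the base axis. Payload 6.1 kg.
Tool frame: the origin (TCP) lies between the finger pads; the fingertips stand 25 mm ahead of it and the grasp point (between the pads) lies 6 mm ahead of it; z points along the fingers, y is the direction in which the jaws open and shut (so a half turn about z gives the same grasp; the last joint's range is limited). The gripper opens to 85 mm and grips with 20 to 120 N. Pads are 22 mm wide; open, the fingers measure 114 mm over their backs; the gripper's body (76 mm by 85 mm) begins 54 mm behind the grasp point. The pads swing forward as they close: fully open they stand 13 mm farther back than shut.
Start: joints at [-1.306, 0.22, 1.526, -0, 1.395, -0.126], TCP at [0.238, -0.578, 0.256] pointing down, gripper open.
Joint ranges: [-2.98, 2.98], [-0.91, 2.08], [0.09, 2.57], [-1.24, 4.39], [0.2, 2.65], [-2.68, 2.68]. Speed limits (rad/s): [2.57, 2.57, 3.01, 3.14, 3.14, 3.14].

### API

Orientations are given as a unit quaternion [w, x, y, z].
In Python, from cell import readout, get_image, camera_params, r, nets gives the robot as it stands.
- The arm moves only by the tool drive_tool, never from a script. Its argument "plan" is a list of rows, each an object with "xyz": the shift along the tool's x, y, z in cm, a list of three; "twist": the turn about the tool's z in degrees. A call has 1 to 8 rows; each row is the pose to reach, as a shift and turn from the pose measured when the call began, along the tool's axes at that moment; what a row does not reach only later rows make up. A row lasts 1/12 s, in which the tool goes at most 41.7 mm and 7.16 degrees, less where a joint would pass 70% of its speed; a pose out of reach is approached as far as the arm can. A call with a gripper value outside its range is refused whole. "gripper" is the closure in counts, from 0 (fully open) to 255 (shut), set as the call begins (left out, the last holds). The fingers move at their own pace and stop on an object; "newtons" is the grip in N (left out, the last holds). Time passes only in rows, so rows that repeat a pose let the fingers close. It gives the time, the measured TCP pose, the force and the opening at its end, in the units of the state.
- readout.get_state(): the state, without advancing time (a new reading comes with each control period).
- get_image(name): name is "side" or "top" or "wrist"; returns the picture (480x640x3 uint8, red, green, blue); there is no depth.
- camera_params(name): a dict with "fx", "fy", "cx", "cy" (pixels), "origin" and "rotation" of the camera in the world. Camera axes: x right, y down, z forward; pixel columns grow to the right and rows downward; lengths in m; the calibration is good to about 2 mm. A picture is of the moment at which its call begins: read the wrist's pose just before it. camera_params takes no time and is no camera call; for the wrist camera it gives the pose at the moment of the call.
- r.finish_job(): hands the job in, once; it reports no verdict.
Trained networks look in the newest picture that a camera, given by its name, has taken for a name from the list of things; names that differ only in an ending like _2 or _b are one class to them, and where a whole thing is asked for, a point or a joint stands for the part that bears it (a point fixed in the world has none). Each returns a list of dicts, best first, with "conf" (0 to 1); they miss things now and then, are a little off and sometimes report something else, mostly with a low value. They report only what shows in the picture. A call takes as long as a camera call.
- nets.boxes_of(camera, label): "rect" ([left, top, right, bottom] in pixels, round what is visible of it).
The state is a dict: "clock": time; "joints": joint angles; "qd": joint speeds; "effort": joint torques, N m; "tcp_pos": TCP position; "eef_rot": TCP orientation; "ft_force": force on the tool from outside, world axes, zero at the start; "ft_torque": the same for the moment, N m; "gripper_width": finger opening in m.
Only numpy, scipy, OpenCV 4.12 (cv2) and the standard library are available. Lean on these libraries where they do the work, as an engineer would, in place of code of your own. Each camera call takes 0.05 s, during which the arm holds its last target.

## Working session

There is one attempt and no reset: what is moved stays moved. The work goes in short steps, Python scripts to look and compute and a tool call to move; the robot and the scene stay as the last step left them, time stands still between calls to the robot, and variables do not carry over. Pictures are saved under pics/ and viewed, and the job is handed in when it is done.

Besides the shell and the picture viewer there is one more tool, called by a JSON object that holds its "name" and its "arguments", one argument or row to a line. drive_tool: Moves the arm, as the interface text tells. Its arguments: {"type":"object","properties":{"plan":{"type":"array"},"gripper":{"type":"number"},"newtons":{"type":"number"}},"required":["plan"]}

```bash
ls; mkdir -p pics
python3 - <<'E'
from cell import readout,get_image,camera_params,r,nets
import cv2
s=readout.get_state()
print(s)
for n in ["side","top","wrist"]:
    im=get_image(n); cv2.imwrite(f"pics/{n}0.png",im[:,:,::-1]); p=camera_params(n); print(n,p)
E
```

```text
pics
{'clock': 0.0, 'joints': array([-1.30611679e+00,  2.21217640e-01,  1.52765435e+00,  1.73626089e-05,
        1.39468886e+00, -1.26103104e-01]), 'qd': array([ 4.08716115e-04, -3.68666866e-04,  4.42214519e-04,  3.40825160e-05,
        4.81865381e-04,  1.30727203e-03]), 'effort': array([-4.26934967e-04, -4.96892703e+01, -3.89396989e+01, -3.26654772e-04,
        1.07510036e-02, -2.32523666e-05]), 'tcp_pos': array([ 0.23791903, -0.5773263 ,  0.25518157]), 'eef_rot': array([-9.82331597e-04,  9.80971591e-01,  1.94148831e-01, -5.96070511e-05]), 'ft_force': array([ 0.57819468,  0.60404921, -1.49939668]), 'ft_torque': array([-0.01398673, -0.03071605,  0.00703528]), 'gripper_width': 0.08545832966339381}
side {'fx': 518.6842235278185, 'fy': 518.6842235278185, 'cx': 327.1470566097375, 'cy': 240.64901555968592, 'origin': array([0.50422174, 0.62593953, 0.6731762 ]), 'rotation': array([ 0.01758411, -0.01999368,  0.88884993, -0.45742415])}
top {'fx': 624.5559968174281, 'fy': 624.5559968174281, 'cx': 322.43043992105913, 'cy': 245.0656060931598, 'origin': array([ 0.34246007, -0.22894481,  1.29813877]), 'rotation': array([ 0.05936798, -0.70404457,  0.70605662, -0.04775711])}
wrist {'fx': 420.5883353943444, 'fy': 420.5883353943444, 'cx': 324.6241617484409, 'cy': 234.6952456791319, 'origin': array([ 0.3088357 , -0.54808314,  0.37356624]), 'rotation': array([ 0.12606726,  0.82152226, -0.54951194, -0.08511668])}
```

View pics/top0.png

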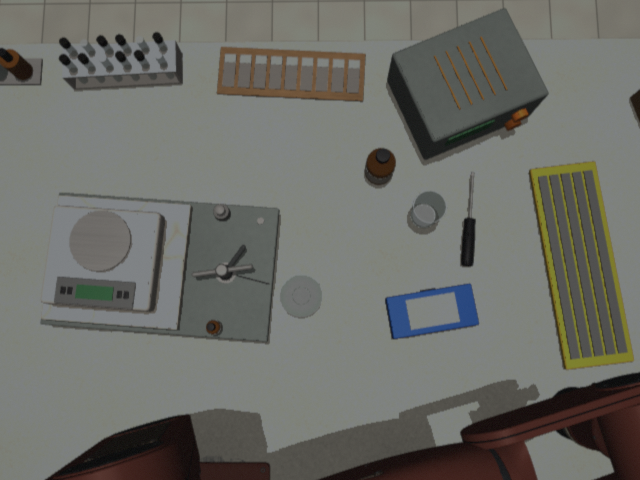

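View pics/side0.png

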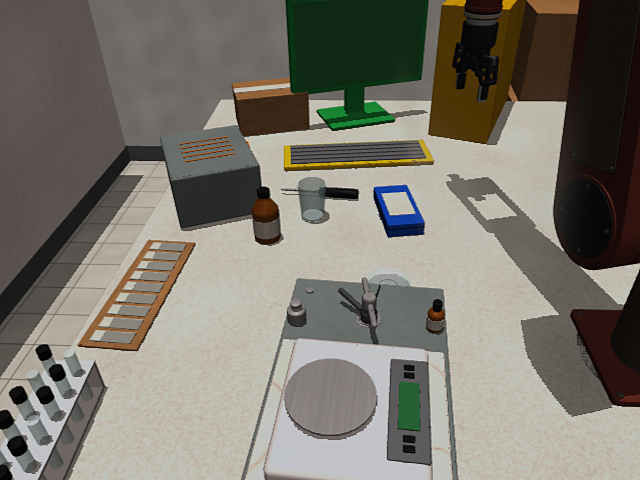

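View pics/wrist0.png

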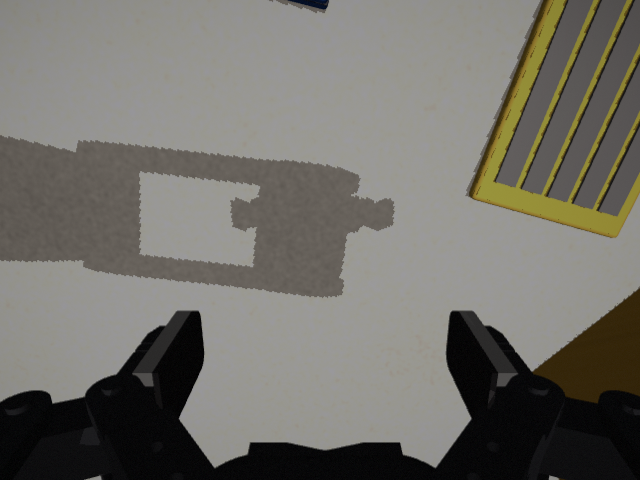

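The top view shows the screw hub at (222,271), the bright bar end at (252,267), the line's outer end near (268,283), and the dark nut bar's end near (243,248).

```bash
cat > h.py <<'E'
from cell import readout,get_image,camera_params,r,nets
import cv2,numpy as np
from scipy.spatial.transform import Rotation as R
def rot(q): return R.from_quat([q[1],q[2],q[3],q[0]])
def ray(p,uv):
    d=np.array([(uv[0]-p['cx'])/p['fx'],(uv[1]-p['cy'])/p['fy'],1]); return p['origin'],rot(p['rotation']).apply(d)
def atz(p,uv,z):
    o,d=ray(p,uv); return o+d*(z-o[2])/d[2]
def proj(p,X):
    c=rot(p['rotation']).inv().apply(np.atleast_2d(X)-p['origin'])
    return np.c_[c[:,0]/c[:,2]*p['fx']+p['cx'],c[:,1]/c[:,2]*p['fy']+p['cy']]
def tri(obs):
    A=np.zeros((3,3));b=np.zeros(3)
    for p,uv in obs:
        o,d=ray(p,uv);d=d/np.linalg.norm(d);M=np.eye(3)-np.outer(d,d);A+=M;b+=M@o
    return np.linalg.solve(A,b)
def st():
    s=readout.get_state()
    print('t',round(s['clock'],2),'tcp',s['tcp_pos'].round(4),'R',rot(s['eef_rot']).as_matrix().round(3).tolist(),'f',s['ft_force'].round(1),'tq',s['ft_torque'].round(2),'w',round(s['gripper_width'],4),'j',s['joints'].round(3));return s
E
python3 - <<'E'
from h import *
t=cv2.imread('pics/top0.png');s=cv2.imread('pics/side0.png')
cv2.imwrite('pics/topz.png',cv2.resize(t[190:350,170:330],None,fx=3.75,fy=3.75,interpolation=cv2.INTER_CUBIC))
cv2.imwrite('pics/sidez.png',cv2.resize(s[260:360,280:460],None,fx=4.4,fy=4.4,interpolation=cv2.INTER_CUBIC))
for c in ['top','side']:
  for l in ['screw','screw_bar_end','nut_bar_end','weight','oil_bottle','petri_dish','station']:
    print(c,l,[(np.round(x['rect'],1).tolist(),round(x['conf'],2)) for x in nets.boxes_of(c,l)[:2]])
E
```

```text
top screw [([192.7, 248.8, 251.1, 280.8], 0.81)]
top screw_bar_end [([193.3, 247.2, 247.3, 283.4], 0.77), ([410.6, 189.7, 448.3, 227.3], 0.2)]
top nut_bar_end [([220.4, 245.1, 243.8, 281.7], 0.74), ([205.9, 319.0, 224.8, 332.8], 0.64)]
top weight [([206.1, 322.4, 226.0, 332.5], 0.72), ([212.8, 204.0, 230.3, 221.8], 0.59)]
top oil_bottle [([208.4, 319.9, 226.0, 333.7], 0.48)]
top petri_dish [([279.1, 277.1, 324.1, 318.5], 0.82)]
top station [([38.2, 190.9, 277.8, 339.1], 0.86)]
side screw [([337.2, 275.7, 380.2, 326.5], 0.57), ([284.4, 189.0, 362.3, 197.5], 0.3)]
side screw_bar_end [([338.6, 274.6, 378.8, 328.0], 0.83), ([425.5, 299.5, 444.2, 337.0], 0.17)]
side nut_bar_end [([340.4, 291.3, 380.1, 322.7], 0.51), ([297.2, 176.6, 328.1, 223.2], 0.27)]
side weight [([287.8, 297.9, 308.1, 326.9], 0.83)]
side oil_bottle [([424.2, 300.9, 442.4, 336.1], 0.81)]
side petri_dish [([366.6, 267.2, 411.1, 284.9], 0.65)]
side station [([243.0, 277.0, 457.6, 480.0], 0.85)]
```

View pics/topz.png

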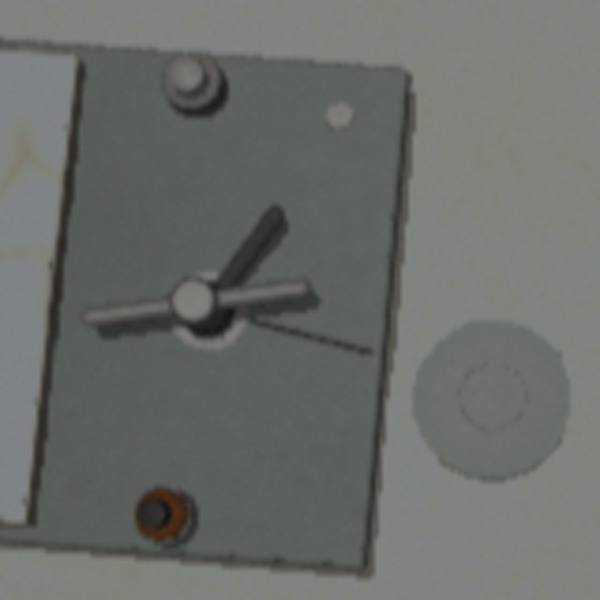

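View pics/sidez.png

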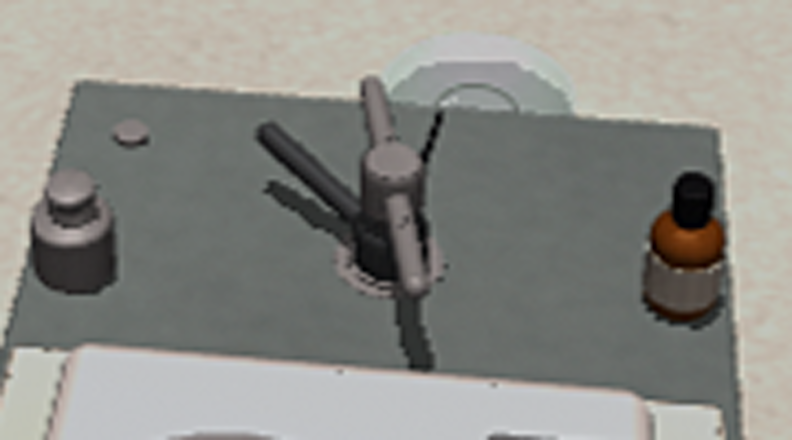

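Run:
```python
from h import *
t=camera_params('top');s=camera_params('side')
T=lambda u,v:(u/3.75+170-.4,v/3.75+190-.4)
S=lambda u,v:(u/4.4+280-.4,v/4.4+260-.4)
a=atz(t,T(307,285),.096);b=atz(t,T(86,318),.096);c=(a+b)/2;print('bar',a,b,'axis',c)
i=atz(t,T(250,320),.056);o=atz(t,T(372,352),.056);print('line',i,o)
n=atz(t,T(280,208),.086);print('nut',n)
A=tri([(t,T(305,286)),(s,S(371,83))]);print('bar tri',A)
N=tri([(t,T(278,211)),(s,S(266,130))]);print('nut tri',N)
B=tri([(t,T(88,318)),(s,S(416,285))]);print('bar2 tri',B)
L=tri([(t,T(372,352)),(s,S(440,112))]);print('line tri',L)
hub=tri([(t,T(194,300)),(s,S(392,160))]);print('hub',hub)
ang=lambda v:np.arctan2(v[1],v[0])
print('len',np.linalg.norm(a-b),'bar',ang(a-b),'line',ang(o-i),ang(o-c),'nut',ang(n-c), 'dist line',np.linalg.norm((o-c)[:2]),np.linalg.norm((n-c)[:2]))
w=atz(t,T(190,85),.08);print('weight',w,'oil',atz(t,T(157,512),.1))
```

```text
bar [ 0.48645511 -0.07144585  0.096     ] [0.46967745 0.04286382 0.096     ] axis [ 0.47806628 -0.01429102  0.096     ]
line [ 0.4725446  -0.03600335  0.056     ] [ 0.45521915 -0.1014387   0.056     ]
nut [ 0.52837488 -0.05530458  0.086     ]
bar tri [ 0.48485454 -0.07036728  0.09641482]
nut tri [ 0.52582031 -0.05404008  0.08487371]
bar2 tri [0.46909544 0.0416511  0.0970186 ]
line tri [ 0.45458117 -0.10135041  0.05592908]
hub [ 0.47719102 -0.01463302  0.10564897]
len 0.1155343701455273 bar -1.4250630771540882 line -1.8296290349408775 -1.8271918356665453 nut -0.6839645977314344 dist line 0.09009278428911204 0.06490815071610764
weight [ 0.59568735 -0.00531408  0.08      ] oil [0.3699423 0.0027207 0.1      ]
```

{"name": "drive_tool", "arguments": {
  "plan": [
    {"xyz": [42.5,-38.5,2],"twist": -76},
    {"xyz": [42.5,-38.5,2],"twist": -76},
    {"xyz": [42.5,-38.5,2],"twist": -76},
    {"xyz": [42.5,-38.5,2],"twist": -76},
    {"xyz": [42.5,-38.5,2],"twist": -76},
    {"xyz": [42.5,-38.5,2],"twist": -76},
    {"xyz": [42.5,-38.5,2],"twist": -76},
    {"xyz": [42.5,-38.5,2],"twist": -76}
  ]
}}

```text
clock: 1.52
tcp_pos: [0.3816, -0.2752, 0.2449]
eef_rot: [0.0, 0.766, 0.643, 0.0]
ft_force: [0.8, -1.0, 0.6]
gripper_width: 0.0858
```

Run:
```python
from h import *
s=st()
M=rot(s['eef_rot']).as_matrix(); tgt=np.array([.484,-.06,.235])
print((M.T@(tgt-s['tcp_pos'])*100).round(2), 'xang',np.arctan2(M[1,0],M[0,0]))
```

```text
t 1.52 tcp [ 0.3816 -0.2752  0.2449] R [[0.173, 0.985, 0.001], [0.985, -0.173, -0.001], [-0.0, 0.001, -1.0]] f [ 0.8 -1.   0.6] tq [-0.04 -0.01 -0.03] w 0.0858 j [-0.793 -0.15   1.929  0.     1.362 -0.619]
[22.97  6.35  0.99] xang 1.3965394010750203
```

{"name": "drive_tool", "arguments": {
  "plan": [
    {"xyz": [23,6.3,1],"twist": -18},
    {"xyz": [23,6.3,1],"twist": -18},
    {"xyz": [23,6.3,1],"twist": -18},
    {"xyz": [23,6.3,1],"twist": -18},
    {"xyz": [23,6.3,1],"twist": -18},
    {"xyz": [23,6.3,1],"twist": -18},
    {"xyz": [23,6.3,1],"twist": -18},
    {"xyz": [23,6.3,1],"twist": -18}
  ],
  "gripper": 155,
  "newtons": 25
}}

```text
clock: 2.18
tcp_pos: [0.4839, -0.058, 0.2348]
eef_rot: [0.0, 0.654, 0.756, -0.0]
ft_force: [-1.1, -0.3, -0.1]
gripper_width: 0.0337
```

Run:
```python
from h import *
s=st()
p=camera_params('wrist');im=get_image('wrist');cv2.imwrite('pics/w1.png',im[:,:,::-1])
import pickle;pickle.dump(p,open('pics/w1.pkl','wb'))
print(p['origin'], rot(p['rotation']).as_matrix().round(3))
```

```text
t 2.18 tcp [ 0.4839 -0.058   0.2348] R [[-0.143, 0.99, 0.001], [0.99, 0.143, -0.001], [-0.001, 0.0, -1.0]] f [-1.1 -0.3 -0.1] tq [-0.06  0.    0.04] w 0.0337 j [-2.810e-01 -9.800e-02  1.901e+00 -1.000e-03  1.338e+00 -4.250e-01]
[0.47242679 0.01846767 0.35287883] [[ 0.99   0.137  0.044]
 [ 0.144 -0.943 -0.299]
 [ 0.001  0.302 -0.953]]
```

View pics/w1.png

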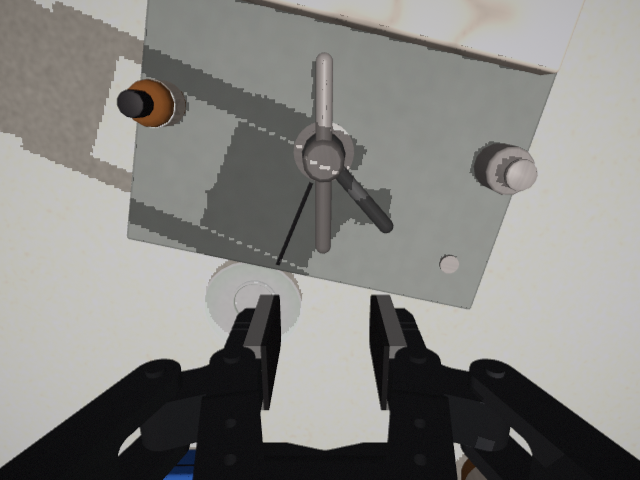

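The wrist view shows the bar's line end at (323,252) and its other end at (324,54). The line runs from (311,184) to (278,264), and the nut bar's tip is at (389,230).

Run:
```python
from h import *
import pickle
p=pickle.load(open('pics/w1.pkl','rb'));t=camera_params('top')
a=atz(p,(323,251),.096);b=atz(p,(324,54),.096);c=(a+b)/2
i=atz(p,(311,184),.056);o=atz(p,(278,264),.056);n=atz(p,(389,230),.088)
print(a,b,'c',c,'len',np.linalg.norm(a-b));print(i,o,np.linalg.norm((o-c)[:2]),np.linalg.norm((i-c)[:2]));print(n,np.linalg.norm((n-c)[:2]))
ang=lambda v:np.arctan2(v[1],v[0])
print('bar',ang(a-b),'line',ang(o-i),ang(o-c),'nut',ang(n-c))
T=lambda u,v:(u/3.75+170-.4,v/3.75+190-.4)
print('tri a',tri([(p,(323,251)),(t,T(307,285))]),'tri n',tri([(p,(389,230)),(t,T(279,209))]),'tri o',tri([(p,(278,264)),(t,T(372,352))]))
# fingertips: expected at tcp+25mm z
s=readout.get_state();M=rot(s['eef_rot']).as_matrix()
for d in (0,6,15,20,25):
  print(d,[proj(p,s['tcp_pos']+M@np.array([x,y*s['gripper_width']/2,d/1000])).round(0).tolist()[0] for x in(-.011,.011) for y in(-1,1)])
```

```text
[ 0.48483924 -0.07313627  0.096     ] [0.46853376 0.04371304 0.096     ] c [ 0.4766865  -0.01471162  0.096     ] len 0.11798148063824741
[ 0.47104983 -0.0384087   0.056     ] [ 0.45455261 -0.10264731  0.056     ] 0.09067852383554564 0.024358239203607076
[ 0.52612488 -0.05520563  0.088     ] 0.06390553933188917
bar -1.4321488602757322 line -1.8221755798218584 -1.817379458613987 nut -0.6862676875898336
tri a [ 0.48531732 -0.07186786  0.09989613] tri n [ 0.52684222 -0.05516758  0.08796226] tri o [ 0.45484647 -0.10165802  0.05853619]
0 [[273.0, 384.0], [375.0, 385.0], [271.0, 325.0], [377.0, 326.0]]
6 [[275.0, 373.0], [373.0, 373.0], [273.0, 316.0], [375.0, 316.0]]
15 [[278.0, 358.0], [370.0, 358.0], [276.0, 304.0], [372.0, 304.0]]
20 [[279.0, 350.0], [369.0, 351.0], [277.0, 297.0], [371.0, 298.0]]
25 [[280.0, 343.0], [367.0, 343.0], [279.0, 291.0], [369.0, 292.0]]
```

{"name": "drive_tool", "arguments": {
  "plan": [
    {"xyz": [-0.2,0,3],"twist": 0},
    {"xyz": [-0.4,0,6],"twist": 0},
    {"xyz": [-0.4,0,9],"twist": 0},
    {"xyz": [-0.4,0,11.5],"twist": 0},
    {"xyz": [-0.4,0,12.5],"twist": 0},
    {"xyz": [-0.4,0,12.5],"twist": 0},
    {"xyz": [-0.4,0,12.5],"twist": 0}
  ],
  "gripper": 183
}}

```text
clock: 2.82
tcp_pos: [0.4841, -0.0643, 0.1103]
eef_rot: [0.0, 0.656, 0.755, -0.0]
ft_force: [1.0, 0.4, 0.4]
gripper_width: 0.0241
```

Run:
```python
from h import *
s=st()
im=get_image('wrist');cv2.imwrite('pics/w2.png',im[:,:,::-1])
im=get_image('side');cv2.imwrite('pics/s2.png',cv2.resize(im[240:340,280:460,::-1],None,fx=4.4,fy=4.4,interpolation=cv2.INTER_CUBIC))
```

```text
t 2.82 tcp [ 0.4841 -0.0643  0.1103] R [[-0.14, 0.99, 0.0], [0.99, 0.14, -0.001], [-0.001, 0.0, -1.0]] f [1.  0.4 0.4] tq [0.02 0.03 0.01] w 0.0241 j [-2.930e-01  5.500e-02  2.003e+00 -1.000e-03  1.083e+00 -4.330e-01]
```

View pics/w2.png

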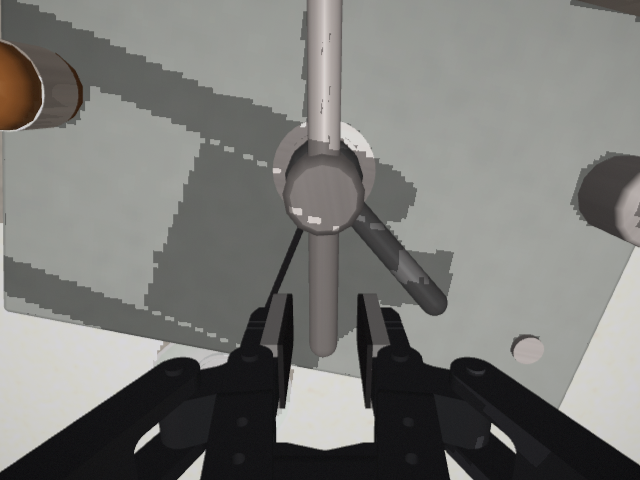

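View pics/s2.png

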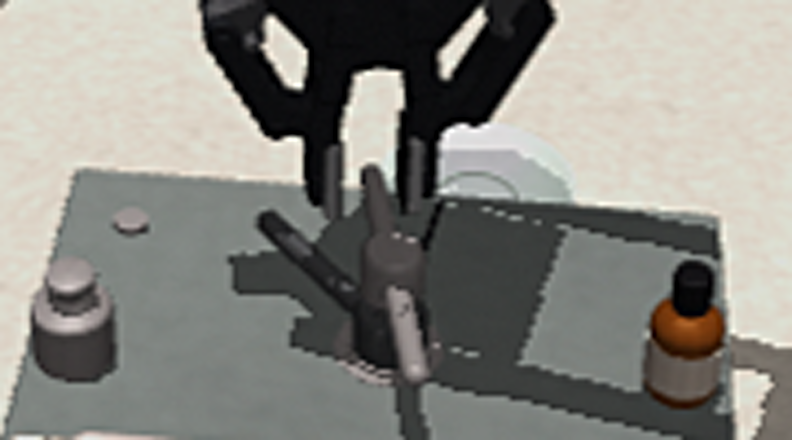

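The bar sits centred between the pads with the nut bar clear of them, so I'll grip it.

{"name": "drive_tool", "arguments": {
  "plan": [
    {"xyz": [0,0,0],"twist": 0},
    {"xyz": [0,0,0],"twist": 0},
    {"xyz": [0,0,0],"twist": 0},
    {"xyz": [0,0,0],"twist": 0}
  ],
  "gripper": 240,
  "newtons": 30
}}

```text
clock: 3.25
tcp_pos: [0.4862, -0.0648, 0.1135]
eef_rot: [0.003, 0.655, 0.755, 0.0]
ft_force: [-4.2, -1.5, 7.3]
gripper_width: 0.0083
```

Run:
```python
from h import *
s=st()
M=rot(s['eef_rot']).as_matrix();ax=np.array([.477,-.0145,0]);p0=s['tcp_pos'].copy()
for a in np.array([.1,.2,.3,.36,.39]):
    Rz=R.from_euler('z',-a).as_matrix()
    v=p0-ax;v[2]=0
    d=M.T@(Rz@v-v); print(a,(d*100).round(2),np.degrees(a).round(1))
```

```text
t 3.25 tcp [ 0.4862 -0.0648  0.1135] R [[-0.141, 0.99, 0.005], [0.99, 0.141, -0.004], [-0.004, 0.005, -1.0]] f [-4.2 -1.5  7.3] tq [-0.27  0.72  0.21] w 0.0083 j [-0.292  0.051  2.    -0.002  1.084 -0.433]
0.1 [ 0.01 -0.51 -0.  ] 5.7
0.2 [ 0.06 -1.02 -0.  ] 11.5
0.3 [ 0.17 -1.52 -0.01] 17.2
0.36 [ 0.26 -1.81 -0.01] 20.6
0.39 [ 0.31 -1.96 -0.01] 22.3
```

Run:
```python
from h import *
im=get_image('wrist');cv2.imwrite('pics/w3.png',im[:,:,::-1])
im=get_image('side');cv2.imwrite('pics/s3.png',cv2.resize(im[240:340,280:460,::-1],None,fx=4.4,fy=4.4,interpolation=cv2.INTER_CUBIC))
```

```text
(no output)
```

View pics/w3.png

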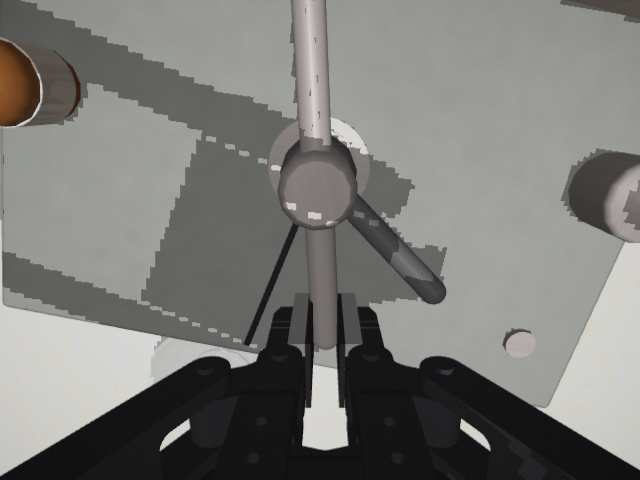

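View pics/s3.png

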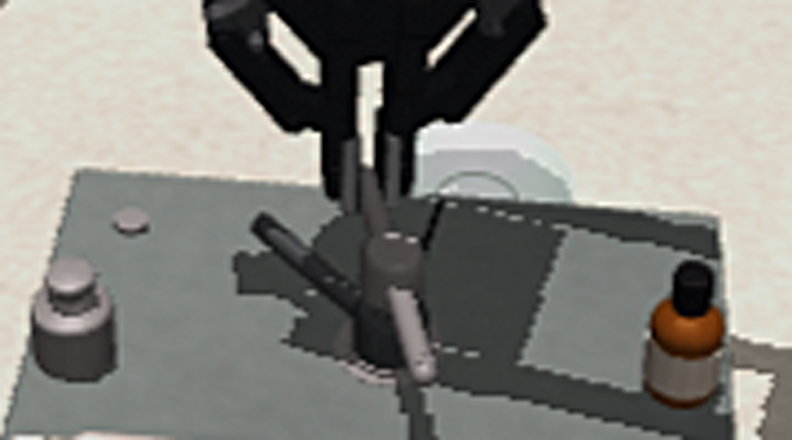

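{"name": "drive_tool", "arguments": {
  "plan": [
    {"xyz": [0,0,0],"twist": 0},
    {"xyz": [0,0,0],"twist": 0},
    {"xyz": [0,0,0],"twist": 0},
    {"xyz": [0,0,0.4],"twist": 0},
    {"xyz": [0,0,0.8],"twist": 0},
    {"xyz": [0,0,0.8],"twist": 0}
  ],
  "gripper": 193
}}

```text
clock: 3.85
tcp_pos: [0.4855, -0.0645, 0.1043]
eef_rot: [0.002, 0.655, 0.755, -0.0]
ft_force: [-0.4, 0.3, -0.0]
gripper_width: 0.0208
```

Run:
```python
from h import *
s=st()
im=get_image('wrist');cv2.imwrite('pics/w4.png',im[:,:,::-1])
```

```text
t 3.85 tcp [ 0.4855 -0.0645  0.1043] R [[-0.141, 0.99, 0.003], [0.99, 0.141, -0.003], [-0.003, 0.003, -1.0]] f [-0.4  0.3 -0. ] tq [ 0.01 -0.02 -0.07] w 0.0208 j [-2.920e-01  6.500e-02  2.006e+00 -2.000e-03  1.067e+00 -4.330e-01]
```

View pics/w4.png

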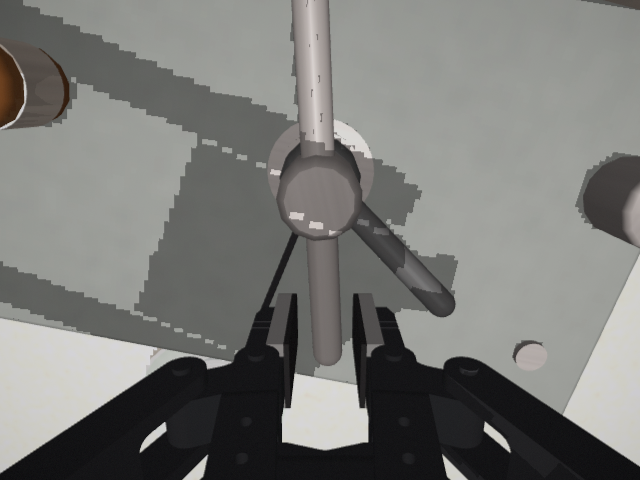

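{"name": "drive_tool", "arguments": {
  "plan": [
    {"xyz": [0,0,0],"twist": 0},
    {"xyz": [0,0,0],"twist": 0},
    {"xyz": [0,0,0],"twist": 0},
    {"xyz": [0,0,0],"twist": 0}
  ],
  "gripper": 240,
  "newtons": 30
}}

```text
clock: 4.23
tcp_pos: [0.4856, -0.0646, 0.1045]
eef_rot: [0.002, 0.655, 0.755, -0.0]
ft_force: [1.7, 0.2, -1.6]
gripper_width: 0.0085
```

Run:
```python
from h import *
s=st()
M=rot(s['eef_rot']).as_matrix();ax=np.array([.477,-.0145,0]);p0=s['tcp_pos'].copy()
v=p0-ax;print('tcp ang',np.arctan2(v[1],v[0]),'x ang',np.arctan2(M[1,0],M[0,0])-np.pi)
for a in np.array([.1,.2,.3,.36,.39]):
    Rz=R.from_euler('z',-a).as_matrix()
    v[2]=0
    d=M.T@(Rz@v-v); print(a,(d*100).round(2),np.degrees(a).round(1))
im=get_image('wrist');cv2.imwrite('pics/w5.png',im[:,:,::-1])
```

```text
t 4.23 tcp [ 0.4856 -0.0646  0.1045] R [[-0.142, 0.99, 0.003], [0.99, 0.142, -0.003], [-0.004, 0.003, -1.0]] f [ 1.7  0.2 -1.6] tq [-0.08 -0.09  0.09] w 0.0085 j [-2.920e-01  6.500e-02  2.006e+00 -2.000e-03  1.067e+00 -4.330e-01]
tcp ang -1.40103714519538 x ang -1.428791031946668
0.1 [ 0.01 -0.51 -0.  ] 5.7
0.2 [ 0.07 -1.01 -0.  ] 11.5
0.3 [ 0.19 -1.51 -0.01] 17.2
0.36 [ 0.28 -1.8  -0.01] 20.6
0.39 [ 0.33 -1.94 -0.01] 22.3
```

View pics/w5.png

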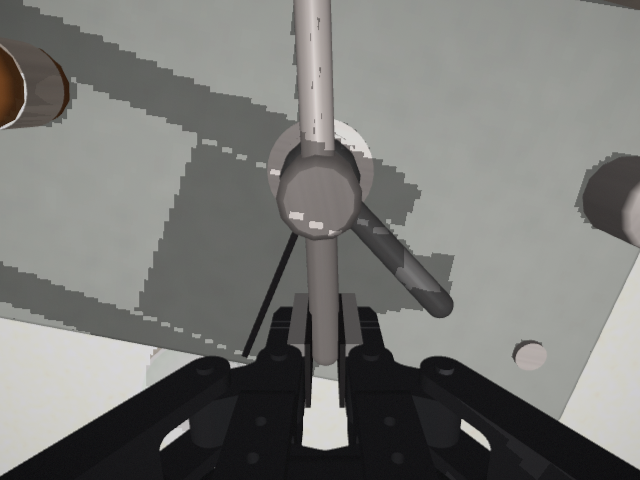

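{"name": "drive_tool", "arguments": {
  "plan": [
    {"xyz": [0,-0.26,0],"twist": 2.9},
    {"xyz": [0.01,-0.51,0],"twist": 5.7},
    {"xyz": [0.04,-0.76,0],"twist": 8.6},
    {"xyz": [0.07,-1.01,0],"twist": 11.5},
    {"xyz": [0.13,-1.26,0],"twist": 14.3},
    {"xyz": [0.19,-1.51,0],"twist": 17.2},
    {"xyz": [0.28,-1.8,0],"twist": 20.6},
    {"xyz": [0.28,-1.8,0],"twist": 20.6}
  ]
}}

```text
clock: 4.95
tcp_pos: [0.4671, -0.0644, 0.1045]
eef_rot: [0.002, 0.78, 0.625, 0.0]
ft_force: [-0.8, -0.8, 0.1]
gripper_width: 0.0089
```

```bash
cat > look.py <<'E'
from h import *
import sys,pickle
s=st();k=sys.argv[1]
M=rot(s['eef_rot']).as_matrix();v=s['tcp_pos']-np.array([.477,-.0145,0])
print('tcp ang',np.arctan2(v[1],v[0]),'r',np.hypot(*v[:2]),'x ang',np.arctan2(M[1,0],M[0,0])-np.pi)
p=camera_params('wrist');im=get_image('wrist');cv2.imwrite(f'pics/w{k}.png',im[:,:,::-1]);pickle.dump(p,open(f'pics/w{k}.pkl','wb'))
im=get_image('top');cv2.imwrite(f'pics/t{k}.png',cv2.resize(im[230:310,180:290,::-1],None,fx=7,fy=7,interpolation=cv2.INTER_CUBIC))
E
python3 look.py 6
```

```text
t 4.95 tcp [ 0.4671 -0.0644  0.1045] R [[0.218, 0.976, 0.003], [0.976, -0.218, -0.003], [-0.002, 0.004, -1.0]] f [-0.8 -0.8  0.1] tq [-0.1   0.09  0.01] w 0.0089 j [-3.030e-01  2.100e-02  2.051e+00 -2.000e-03  1.065e+00 -8.200e-02]
tcp ang -1.766009397528832 r 0.05083802859239826 x ang -1.790410135226913
```

View pics/w6.png

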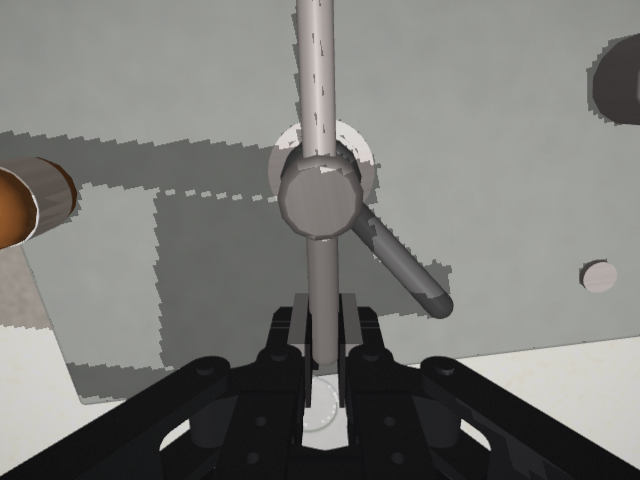

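View pics/t6.png

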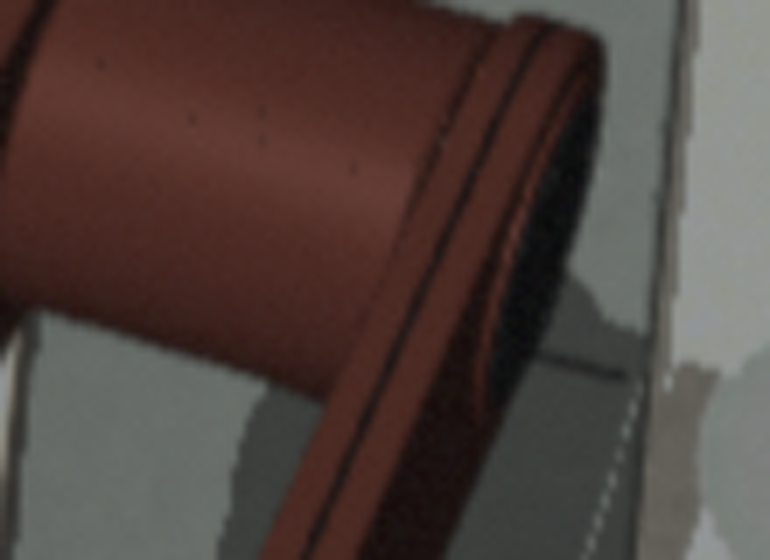

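```bash
python3 - <<'E'
from h import *
import pickle
ang=lambda v:np.arctan2(v[1],v[0])
for k in [6]:
    p=pickle.load(open(f'pics/w{k}.pkl','rb'));im=cv2.imread(f'pics/w{k}.png',0).astype(float)
    pts=[]
    for row in list(range(5,140,5))+list(range(250,290,5)):
        seg=im[row,285:350];g=np.gradient(cv2.GaussianBlur(seg[None],(0,0),1)[0])
        print(row,[int(x) for x in seg[::3]]) if row in(50,270) else None
E
python3 -c "
from h import *
import pickle
p=pickle.load(open('pics/w6.pkl','rb'))
ang=lambda v:np.arctan2(v[1],v[0])
h=atz(p,(320,199),.107);a=atz(p,(325,362),.096);m=atz(p,(323,260),.096);b=atz(p,(315.5,2),.096);b2=atz(p,(318,120),.098)
print(h,a,m,b,ang(a-b),ang(m-b))
"
```

```text
50 [155, 155, 155, 98, 98, 124, 144, 155, 170, 184, 206, 195, 122, 162, 152, 137, 100, 152, 152, 153, 153, 152]
270 [102, 102, 102, 103, 102, 103, 103, 102, 92, 103, 109, 114, 115, 114, 111, 106, 98, 82, 100, 102, 103, 103]
[ 0.47666453 -0.01409607  0.107     ] [ 0.46493645 -0.0736098   0.096     ] [ 0.47257047 -0.03628219  0.096     ] [0.48676619 0.03639629 0.096     ] -1.7666925632958814 -1.763689967925147
```

{"name": "drive_tool", "arguments": {
  "plan": [
    {"xyz": [0.0,-0.14,0],"twist": 1.6},
    {"xyz": [0.01,-0.28,0],"twist": 3.2},
    {"xyz": [0.01,-0.28,0],"twist": 3.2},
    {"xyz": [0.01,-0.28,0],"twist": 3.2}
  ]
}}

```text
clock: 5.38
tcp_pos: [0.4646, -0.0638, 0.1045]
eef_rot: [0.002, 0.796, 0.606, 0.0]
ft_force: [0.7, -1.1, -1.1]
gripper_width: 0.0089
```

{"name": "drive_tool", "arguments": {
  "plan": [
    {"xyz": [0,0,0],"twist": 0},
    {"xyz": [0,0,0],"twist": 0},
    {"xyz": [0,0,0],"twist": 0},
    {"xyz": [0,0,-2],"twist": 0},
    {"xyz": [0,0,-5],"twist": 0},
    {"xyz": [0,0,-9],"twist": 0},
    {"xyz": [0,0,-12],"twist": 0},
    {"xyz": [0,0,-12],"twist": 0}
  ],
  "gripper": 190
}}

```text
clock: 6.05
tcp_pos: [0.468, -0.0644, 0.2319]
eef_rot: [0.007, 0.796, 0.606, 0.004]
ft_force: [1.0, -0.8, 0.6]
gripper_width: 0.0217
```

```bash
python3 look.py 7
```

```text
t 6.05 tcp [ 0.468  -0.0644  0.2319] R [[0.266, 0.964, 0.015], [0.964, -0.266, -0.007], [-0.003, 0.016, -1.0]] f [ 1.  -0.8  0.6] tq [-0.03 -0.01 -0.01] w 0.0217 j [-0.303 -0.146  1.95  -0.002  1.322 -0.033]
tcp ang -1.7499796185436254 r 0.05074707824817651 x ang -1.840101312870499
```

View pics/w7.png

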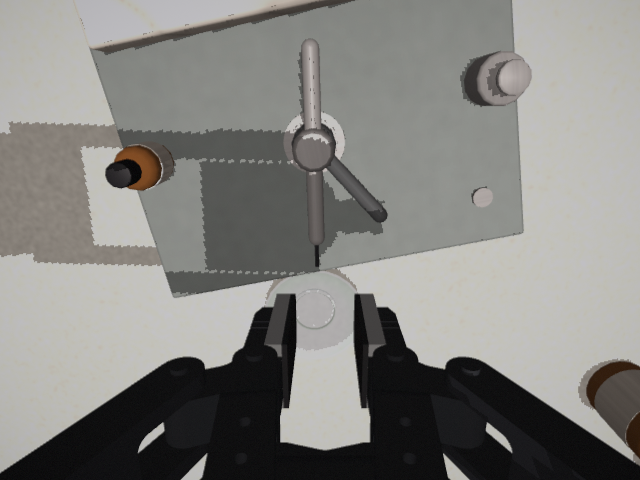

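Run:
```python
from h import *
im=cv2.imread('pics/w7.png')
cv2.imwrite('pics/w7z.png',cv2.resize(im[25:275,280:345],None,fx=2.4*1.0,fy=2.4,interpolation=cv2.INTER_CUBIC))
cv2.imwrite('pics/w7y.png',cv2.resize(im[220:275,285:350],None,fx=10,fy=10,interpolation=cv2.INTER_CUBIC))
g=cv2.cvtColor(im,cv2.COLOR_BGR2GRAY)
for row in [45,60,80,100,120,185,200,220,235,248,256,262]: print(row,g[row,296:336].tolist())
```

```text
45 [137, 136, 137, 137, 136, 102, 106, 120, 128, 137, 145, 151, 157, 161, 157, 155, 148, 145, 139, 131, 123, 108, 104, 132, 135, 135, 135, 135, 136, 135, 135, 136, 137, 136, 136, 136, 135, 136, 135, 135]
60 [138, 105, 99, 86, 83, 72, 98, 117, 126, 134, 142, 154, 161, 168, 188, 179, 166, 154, 145, 138, 131, 120, 102, 99, 133, 137, 137, 137, 137, 136, 137, 137, 138, 137, 136, 136, 136, 135, 134, 135]
80 [138, 138, 138, 139, 95, 85, 79, 105, 121, 129, 136, 146, 156, 166, 182, 187, 176, 163, 151, 143, 136, 129, 115, 93, 132, 137, 137, 137, 137, 137, 137, 137, 138, 138, 137, 137, 136, 137, 137, 137]
100 [140, 140, 139, 95, 86, 86, 85, 84, 110, 125, 131, 139, 150, 160, 172, 188, 185, 172, 160, 148, 141, 134, 124, 107, 106, 136, 140, 140, 140, 139, 139, 139, 139, 140, 139, 140, 140, 141, 140, 140]
120 [194, 194, 194, 195, 194, 195, 131, 113, 94, 114, 127, 134, 143, 154, 163, 117, 186, 181, 134, 150, 146, 140, 132, 119, 98, 153, 191, 195, 149, 139, 189, 194, 194, 195, 195, 195, 195, 195, 194, 189]
185 [87, 87, 88, 88, 88, 87, 87, 86, 87, 87, 71, 77, 85, 88, 91, 97, 101, 103, 105, 101, 96, 95
[... 418 characters left out ...]
35 [86, 88, 88, 88, 88, 88, 88, 88, 88, 87, 88, 87, 79, 78, 85, 89, 92, 96, 101, 99, 101, 99, 95, 93, 90, 85, 79, 68, 67, 85, 88, 88, 88, 87, 87, 87, 87, 88, 88, 88]
248 [89, 88, 89, 88, 89, 88, 89, 88, 89, 89, 89, 88, 88, 88, 88, 88, 88, 88, 76, 33, 22, 22, 38, 83, 88, 89, 89, 89, 88, 88, 88, 140, 144, 145, 144, 143, 143, 143, 142, 143]
256 [87, 87, 87, 87, 87, 87, 87, 87, 87, 87, 87, 87, 87, 87, 87, 86, 85, 86, 83, 38, 22, 23, 22, 82, 86, 140, 144, 144, 145, 145, 145, 145, 144, 144, 144, 145, 144, 144, 144, 144]
262 [87, 88, 87, 87, 88, 88, 88, 87, 88, 88, 87, 86, 87, 87, 88, 87, 87, 86, 87, 39, 22, 22, 22, 81, 137, 142, 142, 143, 143, 143, 143, 144, 145, 145, 144, 145, 144, 145, 145, 145]
```

View pics/w7y.png

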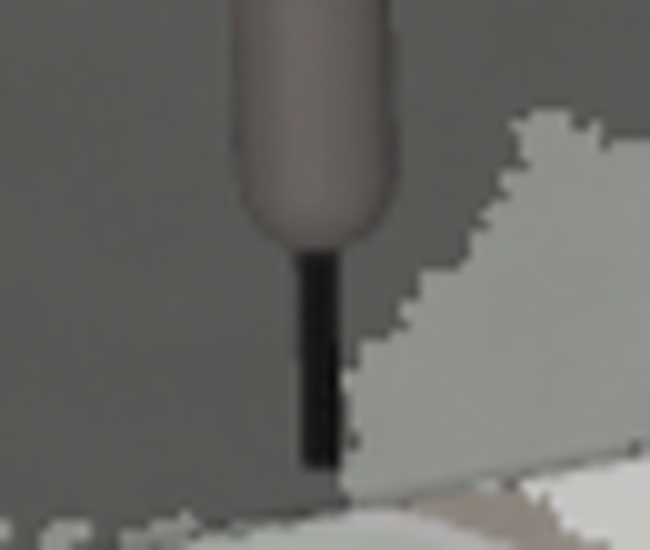

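Run:
```python
from h import *
import pickle
p=pickle.load(open('pics/w7.pkl','rb'))
ang=lambda v:np.arctan2(v[1],v[0])
c=[(309.5,45),(310,60),(310.9,80),(312,100),(312.5,120),(314,185),(315,200),(315.7,220),(316.2,235)]
W=np.array([atz(p,x,.096)[:2] for x in c])
k=np.polyfit(W[:,1],W[:,0],1);print('bar ang',np.arctan2(-1,-k[0]),'x at y=-.0147',np.polyval(k,-.0147),'res mm',((np.polyval(k,W[:,1])-W[:,0])*1e3).round(2))
a=atz(p,(316.3,244.5),.096);b=atz(p,(309.3,39),.096);ax=(a+b)/2;print('ends',a,b,ax,np.linalg.norm(a-b))
o=atz(p,(316.9,266),.056);m=atz(p,(316.6,248),.056);print(o,m,'line ang from axis',ang(o-ax),ang(m-ax), np.linalg.norm((o-ax)[:2]))
```

```text
bar ang -1.8131549014248962 x at y=-.0147 0.4765705092397424 res mm [ 0.11  0.12 -0.01 -0.26 -0.15  0.28 -0.02 -0.04 -0.03]
ends [ 0.46199836 -0.07318086  0.096     ] [0.49077591 0.04320009 0.096     ] [ 0.47638713 -0.01499038  0.096     ] 0.11988609069075079
[ 0.45396136 -0.10296284  0.056     ] [ 0.45762749 -0.08910756  0.056     ] line ang from axis -1.8203984877137949 -1.8186979167634105 0.09078583637541267
```

{"name": "drive_tool", "arguments": {
  "plan": [
    {"xyz": [2.3,1.0,0],"twist": -8},
    {"xyz": [2.3,1.0,0],"twist": -8},
    {"xyz": [2.3,1.0,0],"twist": -8},
    {"xyz": [2.3,1.0,0],"twist": -8},
    {"xyz": [2.3,1.0,0],"twist": -8}
  ],
  "gripper": 88,
  "newtons": 20
}}

```text
clock: 6.57
tcp_pos: [0.4801, -0.0443, 0.2249]
eef_rot: [0.003, 0.752, 0.659, 0.0]
ft_force: [-0.2, 0.5, 0.4]
gripper_width: 0.0564
```

```bash
cat > look2.py <<'E'
from h import *
import sys,pickle
s=st();k=sys.argv[1]
A=np.array([.4767,-.0147]);M=rot(s['eef_rot']).as_matrix();v=s['tcp_pos'][:2]-A
xa=np.arctan2(M[1,0],M[0,0])-np.pi
u=np.array([np.cos(xa),np.sin(xa)]);y=np.array([-u[1],u[0]])
ut=v@u;yt=v@y;w=s['gripper_width'];t=xa+1.82
print('xang %.3f u %.1f y %.1f mm w %.1f: screw pad y %.1f, bar surface at edge %.1f ; nut pad y %.1f ; nut ang rel if touching'%(xa,ut*1e3,yt*1e3,w*1e3,(yt-w/2)*1e3,-(ut*1e3+11)*np.tan(t)-5/np.cos(t),(yt+w/2)*1e3))
if len(sys.argv)<3:
  p=camera_params('wrist');im=get_image('wrist');cv2.imwrite(f'pics/w{k}.png',im[:,:,::-1]);pickle.dump(p,open(f'pics/w{k}.pkl','wb'))
E
python3 look2.py 8
python3 - <<'E'
from h import *
s=readout.get_state();M=rot(s['eef_rot']).as_matrix()
xa=-1.70;u=np.array([np.cos(xa),np.sin(xa)]);y=np.array([-u[1],u[0]]);tg=np.array([*(np.array([.4767,-.0147])+.029*u+.011*y),.086])
print((M.T@(tg-s['tcp_pos'])*100).round(2))
E
```

```text
t 6.57 tcp [ 0.4801 -0.0443  0.2249] R [[0.131, 0.991, 0.004], [0.991, -0.131, -0.004], [-0.003, 0.005, -1.0]] f [-0.2  0.5  0.4] tq [ 0.06 -0.03  0.02] w 0.0564 j [-0.254 -0.106  1.927 -0.003  1.315 -0.122]
xang -1.702 u 28.9 y 7.2 mm w 56.4: screw pad y -21.0, bar surface at edge -9.8 ; nut pad y 35.4 ; nut ang rel if touching
[ 0.04  0.29 13.92]
```

View pics/w8.png

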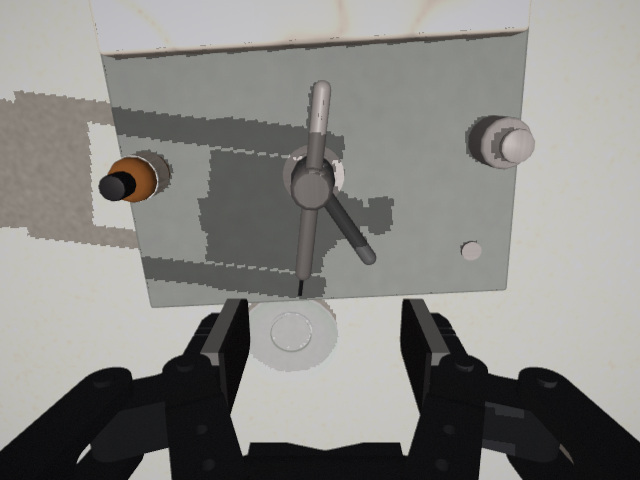

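Run:
```python
from h import *
import pickle
p=pickle.load(open('pics/w8.pkl','rb'));A=np.array([.4767,-.0147])
n=atz(p,(369,257),.087)[:2]-A;print(np.arctan2(n[1],n[0]),np.linalg.norm(n))
a=atz(p,(304,276),.096);b=atz(p,(321,82),.096);print(np.arctan2(*(a-b)[[1,0]]),(a+b)/2)
```

```text
-1.0546642020747272 0.06048085416315959
-1.7967442888226803 [ 0.47674767 -0.01437958  0.096     ]
```

{"name": "drive_tool", "arguments": {
  "plan": [
    {"xyz": [0,0.3,3],"twist": 0},
    {"xyz": [0,0.3,6],"twist": 0},
    {"xyz": [0,0.3,8.5],"twist": 0},
    {"xyz": [0,0.3,9],"twist": 0},
    {"xyz": [0,0.3,9],"twist": 0}
  ]
}}

```text
clock: 7.03
tcp_pos: [0.4817, -0.045, 0.1331]
eef_rot: [0.001, 0.752, 0.659, -0.001]
ft_force: [-1.0, -0.6, 0.5]
gripper_width: 0.0557
```

```bash
python3 look2.py 9
```

```text
t 7.03 tcp [ 0.4817 -0.045   0.1331] R [[0.132, 0.991, -0.0], [0.991, -0.132, -0.003], [-0.003, 0.0, -1.0]] f [-1.  -0.6  0.5] tq [-0.02  0.01 -0.01] w 0.0557 j [-0.255  0.01   2.001 -0.003  1.13  -0.121]
xang -1.703 u 29.4 y 9.0 mm w 55.7: screw pad y -18.9, bar surface at edge -9.8 ; nut pad y 36.8 ; nut ang rel if touching
```

View pics/w9.png

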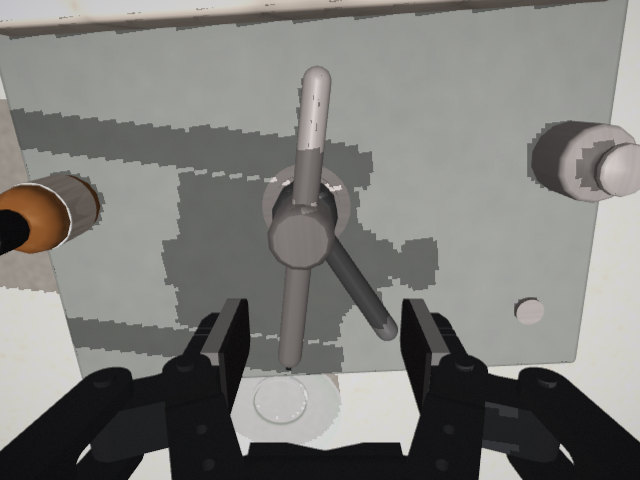

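{"name": "drive_tool", "arguments": {
  "plan": [
    {"xyz": [0,0.4,0],"twist": 0},
    {"xyz": [0,0.4,0],"twist": 0},
    {"xyz": [0,0.4,1.5],"twist": 0},
    {"xyz": [0,0.4,3],"twist": 0},
    {"xyz": [0,0.4,4.2],"twist": 0},
    {"xyz": [0,0.4,4.7],"twist": 0},
    {"xyz": [0,0.4,4.7],"twist": 0}
  ],
  "gripper": 70
}}

```text
clock: 7.67
tcp_pos: [0.4873, -0.046, 0.0881]
eef_rot: [0.002, 0.752, 0.659, -0.0]
ft_force: [-0.8, 0.0, -0.3]
gripper_width: 0.0615
```

```bash
python3 look2.py 10;python3 -c "
from h import *
im=get_image('side');cv2.imwrite('pics/s10.png',cv2.resize(im[230:340,280:460,::-1],None,fx=4.4,fy=4.4,interpolation=cv2.INTER_CUBIC))"
```

```text
t 7.67 tcp [ 0.4873 -0.046   0.0881] R [[0.132, 0.991, 0.003], [0.991, -0.132, -0.004], [-0.003, 0.003, -1.0]] f [-0.8  0.  -0.3] tq [ 0.    0.   -0.02] w 0.0615 j [-0.254  0.091  2.014 -0.003  1.033 -0.12 ]
xang -1.703 u 29.6 y 14.6 mm w 61.5: screw pad y -16.1, bar surface at edge -9.8 ; nut pad y 45.4 ; nut ang rel if touching
```

View pics/w10.png

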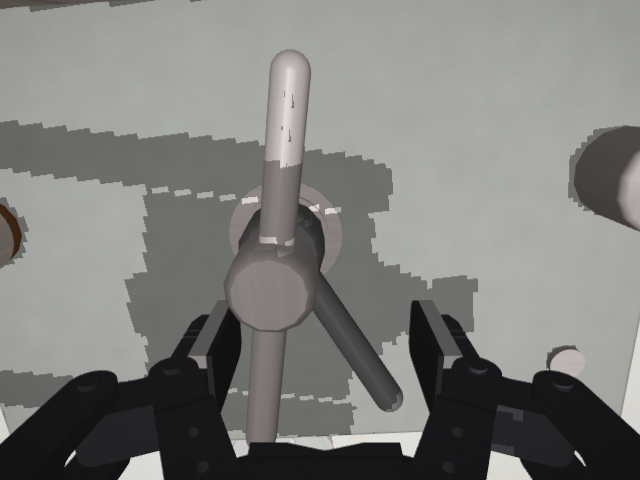

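View pics/s10.png

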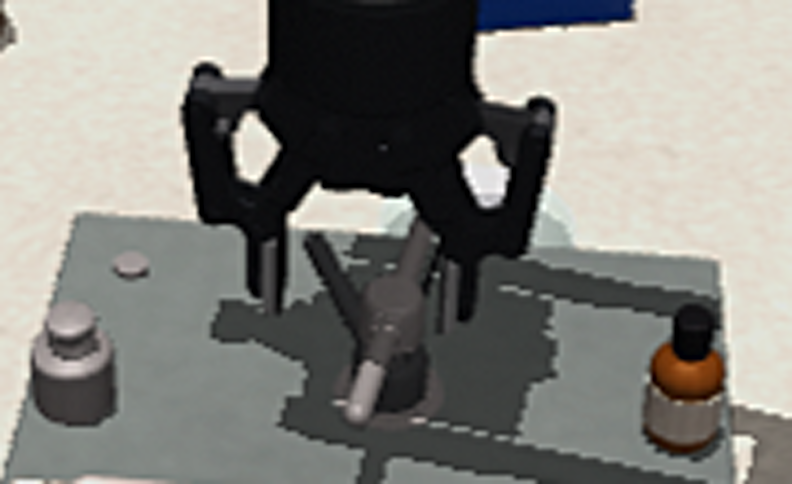

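{"name": "drive_tool", "arguments": {
  "plan": [
    {"xyz": [0,0,0.4],"twist": 0},
    {"xyz": [0,0,0.4],"twist": 0},
    {"xyz": [0,0,0.4],"twist": 0},
    {"xyz": [0,0,0.4],"twist": 0}
  ],
  "gripper": 104
}}

```text
clock: 8.1
tcp_pos: [0.4886, -0.0463, 0.0856]
eef_rot: [0.004, 0.752, 0.659, 0.001]
ft_force: [-0.7, -0.6, 0.0]
gripper_width: 0.0508
```

```bash
python3 look2.py 11
```

```text
t 8.1 tcp [ 0.4886 -0.0463  0.0856] R [[0.132, 0.991, 0.006], [0.991, -0.132, -0.004], [-0.003, 0.006, -1.0]] f [-0.7 -0.6  0. ] tq [ 0.03 -0.02 -0.02] w 0.0508 j [-0.254  0.096  2.014 -0.003  1.025 -0.12 ]
xang -1.703 u 29.7 y 15.9 mm w 50.8: screw pad y -9.5, bar surface at edge -9.8 ; nut pad y 41.3 ; nut ang rel if touching
```

View pics/w11.png

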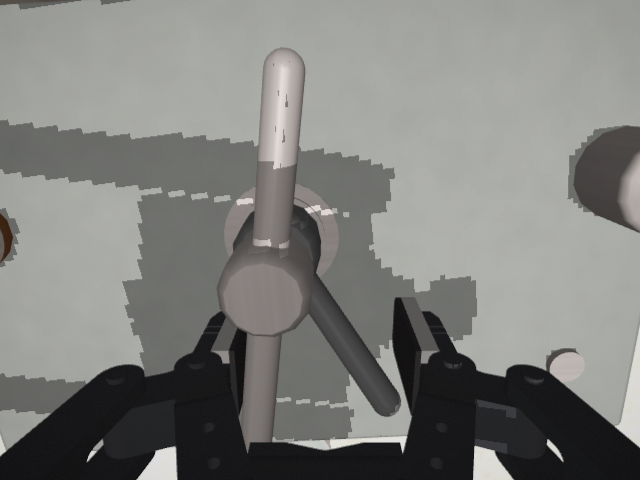

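```bash
for i in 1 2 3; do python3 look2.py x x; done
python3 - <<'E'
from h import *
get_image('side');
E
python3 look2.py x x
```

```text
t 8.15 tcp [ 0.4885 -0.0463  0.0855] R [[0.132, 0.991, 0.006], [0.991, -0.132, -0.004], [-0.003, 0.006, -1.0]] f [ 0.6 -0.1  0.7] tq [ 0.01  0.02 -0.01] w 0.0506 j [-0.254  0.096  2.014 -0.003  1.025 -0.12 ]
xang -1.703 u 29.7 y 15.9 mm w 50.6: screw pad y -9.5, bar surface at edge -9.8 ; nut pad y 41.2 ; nut ang rel if touching
t 8.15 tcp [ 0.4885 -0.0463  0.0855] R [[0.132, 0.991, 0.006], [0.991, -0.132, -0.004], [-0.003, 0.006, -1.0]] f [ 0.6 -0.1  0.7] tq [ 0.01  0.02 -0.01] w 0.0506 j [-0.254  0.096  2.014 -0.003  1.025 -0.12 ]
xang -1.703 u 29.7 y 15.9 mm w 50.6: screw pad y -9.5, bar surface at edge -9.8 ; nut pad y 41.2 ; nut ang rel if touching
t 8.15 tcp [ 0.4885 -0.0463  0.0855] R [[0.132, 0.991, 0.006], [0.991, -0.132, -0.004], [-0.003, 0.006, -1.0]] f [ 0.6 -0.1  0.7] tq [ 0.01  0.02 -0.01] w 0.0506 j [-0.254  0.096  2.014 -0.003  1.025 -0.12 ]
xang -1.703 u 29.7 y 15.9 mm w 50.6: screw pad y -9.5, bar surface at edge -9.8 ; nut pad y 41.2 ; nut ang rel if touching
t 8.2 tcp [ 0.4884 -0.0463  0.0855] R [[0.132, 0.991, 0.005], [0.991, -0.131, -0.004], [-0.003, 0.006, -1.0]] f [-0.4  0.   0.3] tq [-0.01 -0.05  0.01] w 0.0508 j [-0.254  0.096  2.014 -0.003  1.025 -0.12 ]
xang -1.703 u 29.7 y 15.8 mm w 50.8: screw pad y -9.6, bar surface at edge -9.8 ; nut pad y 41.1 ; nut ang rel if touching
```

{"name": "drive_tool", "arguments": {
  "plan": [
    {"xyz": [0,-0.2,0],"twist": 0},
    {"xyz": [0,-0.4,0],"twist": 0},
    {"xyz": [0,-0.45,0],"twist": 0},
    {"xyz": [0,-0.45,0],"twist": 0}
  ],
  "gripper": 128
}}

```text
clock: 8.53
tcp_pos: [0.4852, -0.0458, 0.0861]
eef_rot: [0.005, 0.752, 0.659, 0.002]
ft_force: [4.8, 0.0, -1.0]
gripper_width: 0.0424
```

```bash
python3 look2.py 12
```

```text
t 8.53 tcp [ 0.4852 -0.0458  0.0861] R [[0.132, 0.991, 0.009], [0.991, -0.132, -0.005], [-0.003, 0.01, -1.0]] f [ 4.8  0.  -1. ] tq [ 0.03 -0.83  0.04] w 0.0424 j [-0.255  0.085  2.025 -0.003  1.022 -0.121]
xang -1.703 u 29.7 y 12.6 mm w 42.4: screw pad y -8.6, bar surface at edge -9.8 ; nut pad y 33.8 ; nut ang rel if touching
```

View pics/w12.png

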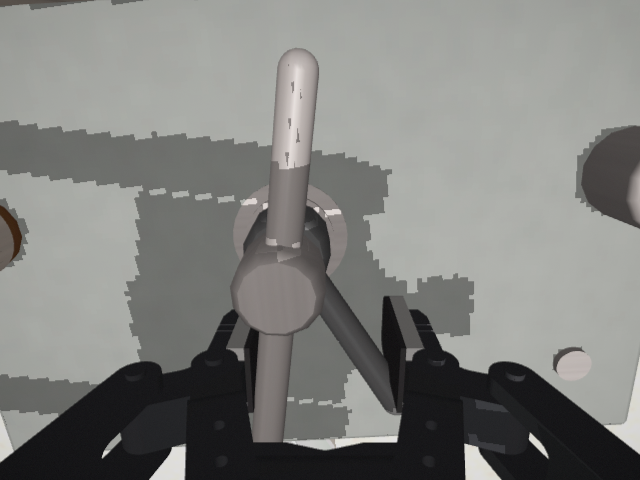

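```bash
cat > barfit.py <<'E'
from h import *
import sys,pickle
def fit(k,near=(.018,.05),A=np.array([.4767,-.0147]),lo=-1.95,hi=-1.65):
    p=pickle.load(open(f'pics/w{k}.pkl','rb'));im=cv2.GaussianBlur(cv2.imread(f'pics/w{k}.png',0).astype(np.float32),(0,0),1)
    gx=cv2.Sobel(im,cv2.CV_32F,1,0)
    s=np.r_[np.linspace(-.054,-.016,60),np.linspace(*near,60)]
    best=[]
    o=p['origin']
    for th in np.arange(lo,hi,.004):
        u=np.array([np.cos(th),np.sin(th),0]);y=np.array([-u[1],u[0],0])
        for off in np.arange(-.003,.0031,.0004):
            sc=0
            c0=np.array([*A,.096])+y*off+s[:,None]*u
            # silhouette points: normal to bar axis and view ray
            d=c0-o; n=np.cross(u,d);n/=np.linalg.norm(n,axis=1)[:,None]
            pr=[]
            for sg in(-1,1):
                q=proj(p,c0+sg*.005*n);ok=(q[:,0]>2)&(q[:,0]<637)&(q[:,1]>2)&(q[:,1]<478)
                v=cv2.remap(gx,q[:,0].astype(np.float32),q[:,1].astype(np.float32),cv2.INTER_LINEAR)[:,0]
                v=np.clip(np.abs(v),0,60)*ok;sc+=v.sum()
            best.append((sc,th,off))
    best.sort(reverse=True);b=np.array(best[:10]);w=b[:,0]-b[-1,0]
    print(k,'theta %.4f off %.2fmm'%((b[:,1]*w).sum()/w.sum(),(b[:,2]*w).sum()/w.sum()*1e3),b[0].round(4))
if __name__=='__main__':
    for k in sys.argv[1:]: fit(k)
E
python3 barfit.py 7 8 9 10 11 12
```

```text
7 theta -1.8071 off 0.33mm [ 1.07116797e+04 -1.81000000e+00  6.00000000e-04]
8 theta -1.8122 off 0.34mm [ 9.3361104e+03 -1.8100000e+00  6.0000000e-04]
9 theta -1.8130 off -0.10mm [ 1.03717568e+04 -1.81400000e+00 -2.00000000e-04]
10 theta -1.8120 off -0.16mm [ 1.14549668e+04 -1.81400000e+00 -2.00000000e-04]
11 theta -1.8102 off -0.17mm [ 1.30594316e+04 -1.81400000e+00 -2.00000000e-04]
12 theta -1.8085 off -0.09mm [ 1.31764004e+04 -1.81000000e+00 -2.00000000e-04]
```

{"name": "drive_tool", "arguments": {
  "plan": [
    {"xyz": [0,0,0],"twist": 0},
    {"xyz": [0,-0.1,0],"twist": 0},
    {"xyz": [0,-0.15,0],"twist": 0},
    {"xyz": [0,-0.15,0],"twist": 0}
  ],
  "gripper": 146
}}

```text
clock: 8.92
tcp_pos: [0.4842, -0.0459, 0.0866]
eef_rot: [0.005, 0.752, 0.659, 0.002]
ft_force: [1.1, -0.8, 4.7]
gripper_width: 0.0369
```

```bash
python3 look2.py 13; python3 barfit.py 13
```

```text
t 8.92 tcp [ 0.4842 -0.0459  0.0866] R [[0.132, 0.991, 0.01], [0.991, -0.132, -0.005], [-0.004, 0.011, -1.0]] f [ 1.1 -0.8  4.7] tq [-0.15 -0.27  0.03] w 0.0369 j [-0.255  0.081  2.028 -0.003  1.021 -0.122]
xang -1.703 u 29.9 y 11.5 mm w 36.9: screw pad y -6.9, bar surface at edge -9.8 ; nut pad y 30.0 ; nut ang rel if touching
13 theta -1.7656 off -0.11mm [ 1.31827432e+04 -1.76600000e+00 -2.00000000e-04]
```

View pics/w13.png

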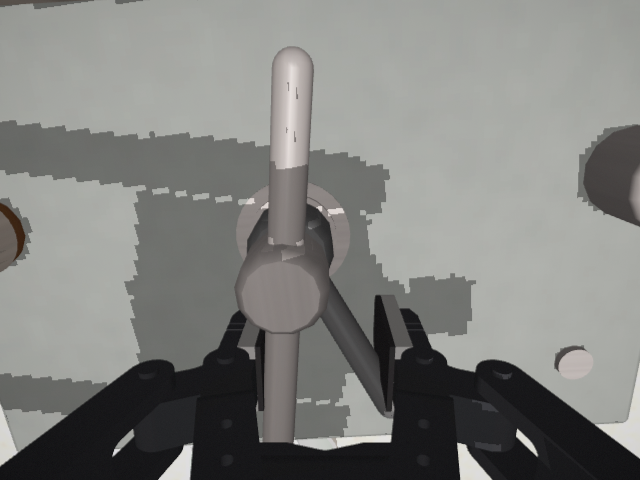

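{"name": "drive_tool", "arguments": {
  "plan": [
    {"xyz": [0,-0.1,0],"twist": 0},
    {"xyz": [0,-0.2,0],"twist": 0},
    {"xyz": [0,-0.25,0],"twist": 0},
    {"xyz": [0,-0.25,0],"twist": 0}
  ]
}}

```text
clock: 9.3
tcp_pos: [0.4826, -0.0456, 0.0868]
eef_rot: [0.006, 0.752, 0.659, 0.003]
ft_force: [5.4, -1.5, -0.3]
gripper_width: 0.0369
```

```bash
python3 look2.py 14; python3 barfit.py 14
```

```text
t 9.3 tcp [ 0.4826 -0.0456  0.0868] R [[0.132, 0.991, 0.012], [0.991, -0.132, -0.005], [-0.004, 0.013, -1.0]] f [ 5.4 -1.5 -0.3] tq [-0.04 -0.86  0.  ] w 0.0369 j [-2.560e-01  7.500e-02  2.034e+00 -2.000e-03  1.019e+00 -1.220e-01]
xang -1.703 u 29.8 y 10.0 mm w 36.9: screw pad y -8.5, bar surface at edge -9.8 ; nut pad y 28.4 ; nut ang rel if touching
14 theta -1.7992 off -0.09mm [ 1.27820752e+04 -1.80200000e+00 -2.00000000e-04]
```

{"name": "drive_tool", "arguments": {
  "plan": [
    {"xyz": [0,-0.15,0],"twist": 0},
    {"xyz": [0,-0.3,0],"twist": 0},
    {"xyz": [0,-0.4,0],"twist": 0},
    {"xyz": [0,-0.4,0],"twist": 0}
  ],
  "gripper": 163
}}

```text
clock: 9.68
tcp_pos: [0.4797, -0.0452, 0.0871]
eef_rot: [0.007, 0.752, 0.659, 0.004]
ft_force: [6.3, -0.2, -1.2]
gripper_width: 0.031
```

```bash
python3 look2.py 15; python3 barfit.py 15
```

```text
t 9.68 tcp [ 0.4797 -0.0452  0.0871] R [[0.132, 0.991, 0.015], [0.991, -0.132, -0.006], [-0.004, 0.016, -1.0]] f [ 6.3 -0.2 -1.2] tq [-0.08 -0.97  0.05] w 0.031 j [-2.570e-01  6.600e-02  2.043e+00 -2.000e-03  1.016e+00 -1.230e-01]
xang -1.703 u 29.8 y 7.0 mm w 31.0: screw pad y -8.5, bar surface at edge -9.8 ; nut pad y 22.5 ; nut ang rel if touching
15 theta -1.8054 off 0.01mm [ 1.26714434e+04 -1.80600000e+00  2.00000000e-04]
```

View pics/w15.png

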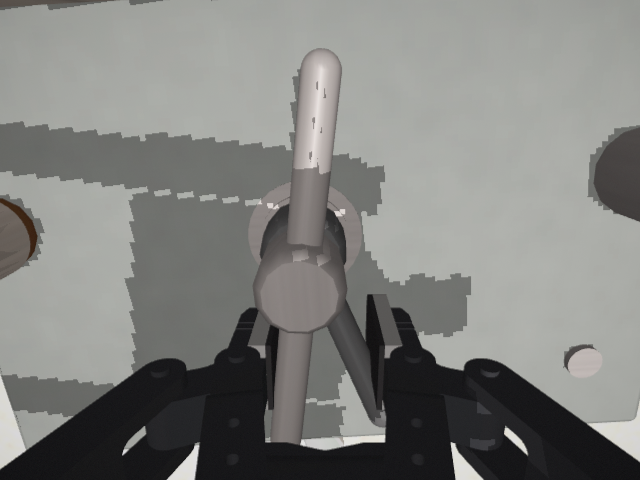

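{"name": "drive_tool", "arguments": {
  "plan": [
    {"xyz": [0,-0.15,0],"twist": 0},
    {"xyz": [0,-0.3,0],"twist": 0},
    {"xyz": [0,-0.38,0],"twist": 0},
    {"xyz": [0,-0.38,0],"twist": 0}
  ],
  "gripper": 178
}}

```text
clock: 10.07
tcp_pos: [0.477, -0.0449, 0.0874]
eef_rot: [0.008, 0.752, 0.659, 0.005]
ft_force: [6.9, -1.0, -0.5]
gripper_width: 0.026
```

```bash
python3 look2.py 16; python3 barfit.py 16
```

```text
t 10.07 tcp [ 0.477  -0.0449  0.0874] R [[0.132, 0.991, 0.018], [0.991, -0.132, -0.006], [-0.004, 0.019, -1.0]] f [ 6.9 -1.  -0.5] tq [-0.22 -1.09 -0.04] w 0.026 j [-2.580e-01  5.700e-02  2.052e+00 -2.000e-03  1.013e+00 -1.240e-01]
xang -1.704 u 29.9 y 4.4 mm w 26.0: screw pad y -8.6, bar surface at edge -9.8 ; nut pad y 17.3 ; nut ang rel if touching
16 theta -1.8127 off 0.08mm [ 1.27910723e+04 -1.81400000e+00  2.00000000e-04]
```

{"name": "drive_tool", "arguments": {
  "plan": [
    {"xyz": [0,-0.15,0],"twist": 0},
    {"xyz": [0,-0.3,0],"twist": 0},
    {"xyz": [0,-0.3,0],"twist": 0},
    {"xyz": [0,-0.3,0],"twist": 0}
  ],
  "gripper": 188
}}

```text
clock: 10.45
tcp_pos: [0.4751, -0.0445, 0.0876]
eef_rot: [0.009, 0.753, 0.658, 0.006]
ft_force: [6.5, 0.8, -0.4]
gripper_width: 0.0225
```

```bash
python3 look2.py 17; python3 barfit.py 17
```

```text
t 10.45 tcp [ 0.4751 -0.0445  0.0876] R [[0.133, 0.991, 0.021], [0.991, -0.133, -0.006], [-0.003, 0.022, -1.0]] f [ 6.5  0.8 -0.4] tq [-0.04 -1.26 -0.01] w 0.0225 j [-2.580e-01  5.000e-02  2.059e+00 -1.000e-03  1.010e+00 -1.250e-01]
xang -1.704 u 29.7 y 2.3 mm w 22.5: screw pad y -8.9, bar surface at edge -9.8 ; nut pad y 13.6 ; nut ang rel if touching
17 theta -1.8345 off 0.11mm [ 1.25665996e+04 -1.83400000e+00  2.00000000e-04]
```

{"name": "drive_tool", "arguments": {
  "plan": [
    {"xyz": [0,-0.1,0],"twist": 0},
    {"xyz": [0,-0.2,0],"twist": 0},
    {"xyz": [0,-0.2,0],"twist": 0},
    {"xyz": [0,-0.2,0],"twist": 0}
  ],
  "gripper": 198
}}

```text
clock: 10.83
tcp_pos: [0.4742, -0.0443, 0.0879]
eef_rot: [0.011, 0.753, 0.658, 0.007]
ft_force: [7.7, 0.3, -1.0]
gripper_width: 0.0214
```

```bash
python3 look2.py 18; python3 barfit.py 18
```

```text
t 10.83 tcp [ 0.4742 -0.0443  0.0879] R [[0.133, 0.991, 0.025], [0.991, -0.133, -0.007], [-0.003, 0.025, -1.0]] f [ 7.7  0.3 -1. ] tq [-0.23 -1.51 -0.04] w 0.0214 j [-0.259  0.045  2.064 -0.     1.007 -0.125]
xang -1.704 u 29.7 y 1.4 mm w 21.4: screw pad y -9.3, bar surface at edge -9.8 ; nut pad y 12.1 ; nut ang rel if touching
18 theta -1.8403 off 0.14mm [ 1.25671436e+04 -1.83800000e+00  2.00000000e-04]
```

View pics/w18.png

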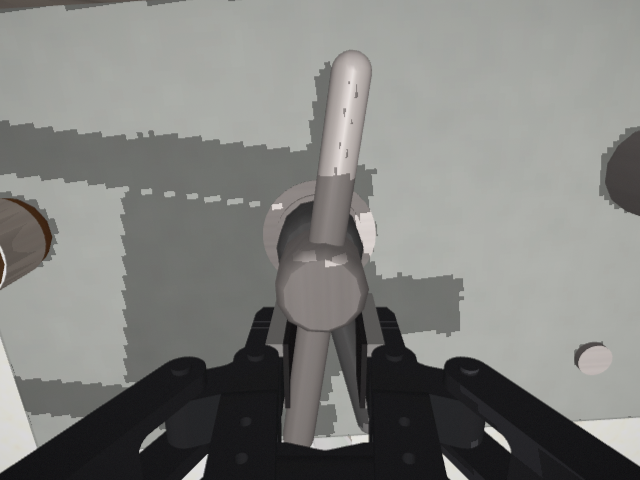

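{"name": "drive_tool", "arguments": {
  "plan": [
    {"xyz": [0,0.05,0],"twist": 0},
    {"xyz": [0,0.1,0],"twist": 0},
    {"xyz": [0,0.1,0],"twist": 0}
  ]
}}

```text
clock: 11.13
tcp_pos: [0.4744, -0.0443, 0.0877]
eef_rot: [0.01, 0.753, 0.658, 0.007]
ft_force: [-0.2, 0.3, 4.7]
gripper_width: 0.021
```

```bash
python3 look2.py 19; python3 barfit.py 19
```

```text
t 11.13 tcp [ 0.4744 -0.0443  0.0877] R [[0.133, 0.991, 0.023], [0.991, -0.133, -0.006], [-0.003, 0.024, -1.0]] f [-0.2  0.3  4.7] tq [-0.19 -0.27 -0.14] w 0.021 j [-0.259  0.047  2.062 -0.     1.009 -0.125]
xang -1.704 u 29.7 y 1.7 mm w 21.0: screw pad y -8.8, bar surface at edge -9.8 ; nut pad y 12.2 ; nut ang rel if touching
19 theta -1.8414 off 0.07mm [ 1.23460693e+04 -1.84200000e+00  2.00000000e-04]
```

{"name": "drive_tool", "arguments": {
  "plan": [
    {"xyz": [0,0.08,0],"twist": 0},
    {"xyz": [0,0.16,0],"twist": 0},
    {"xyz": [0,0.2,0],"twist": 0},
    {"xyz": [0,0.2,0],"twist": 0}
  ]
}}

```text
clock: 11.52
tcp_pos: [0.4754, -0.0446, 0.0876]
eef_rot: [0.009, 0.753, 0.658, 0.006]
ft_force: [-3.3, -0.5, 7.2]
gripper_width: 0.0213
```

```bash
python3 look2.py 20; python3 barfit.py 20
```

```text
t 11.52 tcp [ 0.4754 -0.0446  0.0876] R [[0.133, 0.991, 0.02], [0.991, -0.133, -0.006], [-0.003, 0.021, -1.0]] f [-3.3 -0.5  7.2] tq [-0.23  0.12 -0.08] w 0.0213 j [-2.580e-01  5.100e-02  2.058e+00 -1.000e-03  1.011e+00 -1.250e-01]
xang -1.704 u 29.8 y 2.7 mm w 21.3: screw pad y -7.9, bar surface at edge -9.8 ; nut pad y 13.3 ; nut ang rel if touching
20 theta -1.8151 off 0.08mm [ 1.23120469e+04 -1.81400000e+00  2.00000000e-04]
```

{"name": "drive_tool", "arguments": {
  "plan": [
    {"xyz": [0,0,0],"twist": 0},
    {"xyz": [0,0,0],"twist": 0},
    {"xyz": [0,0,0],"twist": 0}
  ],
  "gripper": 205,
  "newtons": 20
}}

```text
clock: 11.82
tcp_pos: [0.4753, -0.0446, 0.0876]
eef_rot: [0.009, 0.753, 0.658, 0.006]
ft_force: [0.2, 0.6, 5.4]
gripper_width: 0.021
```

```bash
python3 look2.py 21; python3 barfit.py 21
```

```text
t 11.82 tcp [ 0.4753 -0.0446  0.0876] R [[0.133, 0.991, 0.02], [0.991, -0.133, -0.006], [-0.004, 0.021, -1.0]] f [0.2 0.6 5.4] tq [-0.22 -0.41 -0.03] w 0.021 j [-2.580e-01  5.100e-02  2.058e+00 -1.000e-03  1.011e+00 -1.250e-01]
xang -1.704 u 29.8 y 2.6 mm w 21.0: screw pad y -7.9, bar surface at edge -9.8 ; nut pad y 13.1 ; nut ang rel if touching
21 theta -1.8144 off 0.10mm [ 1.23183428e+04 -1.81400000e+00  2.00000000e-04]
```

{"name": "drive_tool", "arguments": {
  "plan": [
    {"xyz": [0,0,0],"twist": 0},
    {"xyz": [0,0,0],"twist": 0},
    {"xyz": [0,0,0],"twist": 0},
    {"xyz": [0,0,0],"twist": 0}
  ],
  "gripper": 150
}}

```text
clock: 12.2
tcp_pos: [0.4744, -0.0443, 0.0869]
eef_rot: [0.008, 0.753, 0.659, 0.005]
ft_force: [-1.1, 0.6, -0.2]
gripper_width: 0.035
```

```bash
python3 look2.py 22; python3 barfit.py 22
```

```text
t 12.2 tcp [ 0.4744 -0.0443  0.0869] R [[0.133, 0.991, 0.018], [0.991, -0.133, -0.006], [-0.003, 0.019, -1.0]] f [-1.1  0.6 -0.2] tq [-0.04 -0.02  0.02] w 0.035 j [-2.580e-01  5.100e-02  2.059e+00 -1.000e-03  1.012e+00 -1.250e-01]
xang -1.704 u 29.7 y 1.6 mm w 35.0: screw pad y -15.9, bar surface at edge -9.8 ; nut pad y 19.1 ; nut ang rel if touching
22 theta -1.8382 off -0.00mm [ 1.02890088e+04 -1.83800000e+00 -2.00000000e-04]
```

View pics/w22.png

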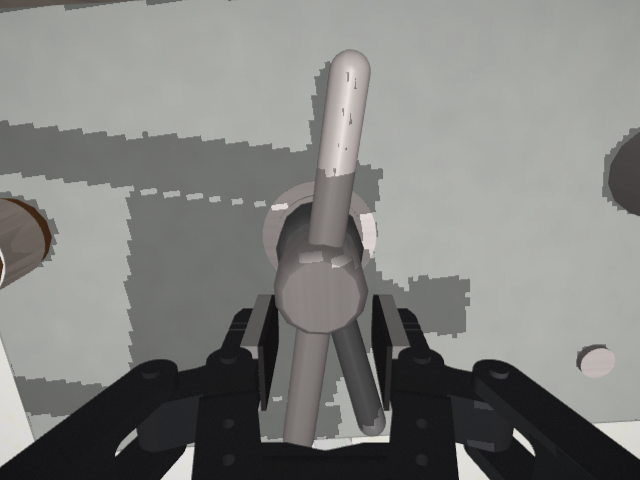

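{"name": "drive_tool", "arguments": {
  "plan": [
    {"xyz": [0,0.3,0],"twist": 0},
    {"xyz": [0,0.5,0],"twist": 0},
    {"xyz": [0,0.65,0],"twist": 0},
    {"xyz": [0,0.65,0],"twist": 0}
  ]
}}

```text
clock: 12.58
tcp_pos: [0.4806, -0.0452, 0.0868]
eef_rot: [0.008, 0.753, 0.659, 0.005]
ft_force: [-1.5, 1.1, -0.0]
gripper_width: 0.035
```

```bash
python3 look2.py 23; python3 barfit.py 23
```

```text
t 12.58 tcp [ 0.4806 -0.0452  0.0868] R [[0.133, 0.991, 0.017], [0.991, -0.133, -0.006], [-0.003, 0.018, -1.0]] f [-1.5  1.1 -0. ] tq [ 0.08  0.22 -0.02] w 0.035 j [-2.570e-01  6.700e-02  2.042e+00 -1.000e-03  1.014e+00 -1.230e-01]
xang -1.704 u 29.7 y 7.9 mm w 35.0: screw pad y -9.6, bar surface at edge -9.8 ; nut pad y 25.4 ; nut ang rel if touching
23 theta -1.8335 off 0.02mm [ 1.28399648e+04 -1.83400000e+00  2.00000000e-04]
```

{"name": "drive_tool", "arguments": {
  "plan": [
    {"xyz": [0,0.08,0],"twist": 0},
    {"xyz": [0,0.15,0],"twist": 0},
    {"xyz": [0,0.15,0],"twist": 0}
  ]
}}

```text
clock: 12.88
tcp_pos: [0.4814, -0.0454, 0.0867]
eef_rot: [0.007, 0.752, 0.659, 0.004]
ft_force: [-5.3, -0.8, 3.0]
gripper_width: 0.035
```

```bash
python3 look2.py 24; python3 barfit.py 24
```

```text
t 12.88 tcp [ 0.4814 -0.0454  0.0867] R [[0.133, 0.991, 0.015], [0.991, -0.132, -0.006], [-0.003, 0.016, -1.0]] f [-5.3 -0.8  3. ] tq [-0.07  0.7  -0.06] w 0.035 j [-2.560e-01  7.100e-02  2.039e+00 -2.000e-03  1.016e+00 -1.220e-01]
xang -1.704 u 29.8 y 8.7 mm w 35.0: screw pad y -8.8, bar surface at edge -9.8 ; nut pad y 26.2 ; nut ang rel if touching
24 theta -1.8180 off -0.04mm [ 1.25919043e+04 -1.82200000e+00  2.00000000e-04]
```

View pics/w24.png

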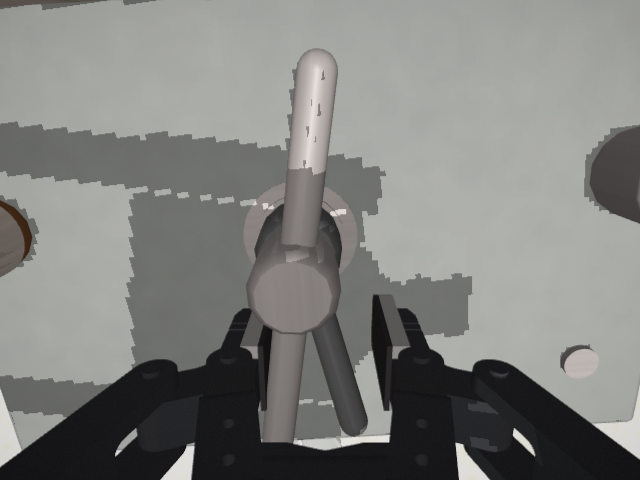

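Run:
```python
from h import *
import pickle
A=np.array([.4767,-.0147])
for k,uv in ((22,(372,425)),(24,(353,424))):
    p=pickle.load(open(f'pics/w{k}.pkl','rb'));n=atz(p,uv,.086)[:2]-A;print(k,np.arctan2(n[1],n[0]),np.linalg.norm(n))
```

```text
22 -1.41291683281712 0.06210695682350575
24 -1.4027809123520465 0.06167905487242962
```

Run:
```python
import cv2,numpy as np
a=[cv2.imread(f'pics/w{k}.png')[290:450,240:420] for k in (18,21,22,24)]
cv2.imwrite('pics/cmp.png',cv2.resize(np.vstack([np.hstack(a[:2]),np.hstack(a[2:])]),None,fx=1.85,fy=1.85,interpolation=cv2.INTER_CUBIC))
```

```text
(no output)
```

View pics/cmp.png

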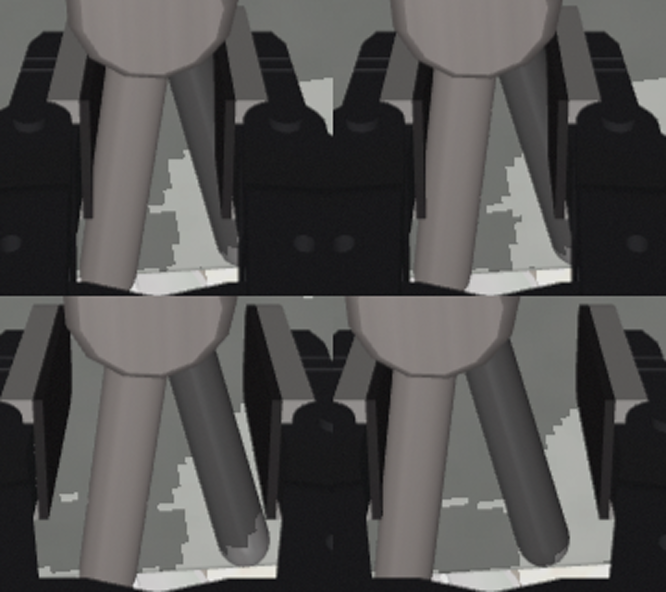

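```bash
cat > nutfit.py <<'E'
from h import *
import sys,pickle
def fit(k,r0=.028,r1=.060,A=np.array([.4767,-.0147]),lo=-1.7,hi=-.9):
    p=pickle.load(open(f'pics/w{k}.pkl','rb'));im=cv2.GaussianBlur(cv2.imread(f'pics/w{k}.png',0).astype(np.float32),(0,0),1)
    gx=cv2.Sobel(im,cv2.CV_32F,1,0);gy=cv2.Sobel(im,cv2.CV_32F,0,1)
    s=np.linspace(r0,r1,80);best=[]
    for th in np.arange(lo,hi,.004):
        u=np.array([np.cos(th),np.sin(th),0]);y=np.array([-u[1],u[0],0])
        ax=np.array([*(u[:2]*.0515),.018]);ax/=np.linalg.norm(ax)
        for off in np.arange(-.0016,.0017,.0004):
            c=np.array([*A,0])+y*off+s[:,None]*u;c[:,2]=.068+(s-.0145)*.35
            n=np.cross(ax,c-p['origin']);n/=np.linalg.norm(n,axis=1)[:,None];sc=0
            for sg in(-1,1):
                q=proj(p,c+sg*.005*n).astype(np.float32);q0=proj(p,c);nn=(q-q0);nn/=np.linalg.norm(nn,axis=1)[:,None]
                g=cv2.remap(gx,q[:,0],q[:,1],cv2.INTER_LINEAR)[:,0]*nn[:,0]+cv2.remap(gy,q[:,0],q[:,1],cv2.INTER_LINEAR)[:,0]*nn[:,1]
                sc+=np.clip(g,-5,50).sum()
            best.append((sc,th,off))
    best.sort(reverse=True);print(k,'nut',np.round(best[0],4),np.round(best[1],4))
for k in sys.argv[1:]: fit(k)
E
python3 nutfit.py 7 8 9 10 11 12 13 14 15 16 17 18 21 22 24
```

```text
7 nut [ 8.000e+03 -1.048e+00 -1.200e-03] [ 8.000e+03 -1.056e+00 -8.000e-04]
8 nut [ 8.000e+03 -1.024e+00 -1.600e-03] [ 8.000e+03 -1.028e+00 -1.600e-03]
9 nut [ 8.000e+03 -1.032e+00 -1.600e-03] [ 8.000e+03 -1.036e+00 -1.200e-03]
10 nut [ 8.000e+03 -1.032e+00 -1.600e-03] [ 8.000e+03 -1.036e+00 -1.600e-03]
11 nut [ 8.000e+03 -1.032e+00 -1.600e-03] [ 8.000e+03 -1.036e+00 -1.200e-03]
12 nut [ 6.4983292e+03 -1.0520000e+00 -1.2000000e-03] [ 6.4968853e+03 -1.0600000e+00 -8.0000000e-04]
13 nut [ 6.0268173e+03 -1.1040000e+00 -1.2000000e-03] [ 6.0249332e+03 -1.0920000e+00 -1.6000000e-03]
14 nut [ 5.9505809e+03 -1.1280000e+00 -1.6000000e-03] [ 5.9505331e+03 -1.1760000e+00  4.0000000e-04]
15 nut [ 5.3615661e+03 -1.2680000e+00 -0.0000000e+00] [ 5.3597504e+03 -1.2760000e+00  4.0000000e-04]
16 nut [ 4.8288085e+03 -1.3440000e+00 -8.0000000e-04] [ 4.8287289e+03 -1.3680000e+00 -0.0000000e+00]
17 nut [ 4.0880544e+03 -1.4400000e+00  1.2000000e-03] [ 4.0864561e+03 -1.4320000e+00  8.0000000e-04]
18 nut [ 4.4781539e+03 -1.4080000e+00 -0.0000000e+00] [ 4.4521085e+03 -1.4000000e+00 -4.0000000e-04]
21 nut [ 4.4562342e+03 -1.3840000e+00 -0.0000000e+00] [ 4.4277314e+03 -1.3960000e+00  4.0000000e-04]
22 nut [ 7.6717731e+03 -1.4240000e+00  4.0000000e-04] [ 7.6688822e+03 -1.4200000e+00 -0.0000000e+00]
24 nut [ 7.8917729e+03 -1.3720000e+00 -1.2000000e-03] [ 7.8900945e+03 -1.3760000e+00 -1.2000000e-03]
```

Run:
```python
from h import *
s=readout.get_state();M=rot(s['eef_rot']).as_matrix()
xa=-1.604;u=np.array([np.cos(xa),np.sin(xa)]);tg=np.array([*(np.array([.4767,-.0147])+.035*u),.0855])
print((M.T@(tg-s['tcp_pos'])*100).round(2), np.degrees(-1.604+1.704))
```

```text
[-0.5  -0.52  0.11] 5.729577951308225
```

{"name": "drive_tool", "arguments": {
  "plan": [
    {"xyz": [0,-0.15,0],"twist": 0},
    {"xyz": [0,-0.25,0],"twist": 0},
    {"xyz": [-0.2,-0.4,0],"twist": -2},
    {"xyz": [-0.5,-0.5,0.1],"twist": -5.7},
    {"xyz": [-0.5,-0.5,0.1],"twist": -5.7},
    {"xyz": [-0.5,-0.5,0.1],"twist": -5.7}
  ],
  "gripper": 134
}}

```text
clock: 13.43
tcp_pos: [0.476, -0.0497, 0.0858]
eef_rot: [0.008, 0.72, 0.694, 0.004]
ft_force: [-0.2, -0.2, 0.0]
gripper_width: 0.0403
```

```bash
python3 look2.py 25; python3 barfit.py 25; python3 nutfit.py 25
```

```text
t 13.43 tcp [ 0.476  -0.0497  0.0858] R [[0.035, 0.999, 0.016], [0.999, -0.035, -0.006], [-0.005, 0.016, -1.0]] f [-0.2 -0.2  0. ] tq [0.01 0.03 0.  ] w 0.0403 j [-2.680e-01  6.000e-02  2.053e+00 -1.000e-03  1.012e+00 -2.320e-01]
xang -1.606 u 35.0 y 0.6 mm w 40.3: screw pad y -19.6, bar surface at edge -15.1 ; nut pad y 20.7 ; nut ang rel if touching
25 theta -1.8257 off 0.06mm [ 1.06965059e+04 -1.82600000e+00  2.00000000e-04]
25 nut [ 7.8253215e+03 -1.3680000e+00 -1.2000000e-03] [ 7.8162512e+03 -1.3760000e+00 -8.0000000e-04]
```

View pics/w25.png

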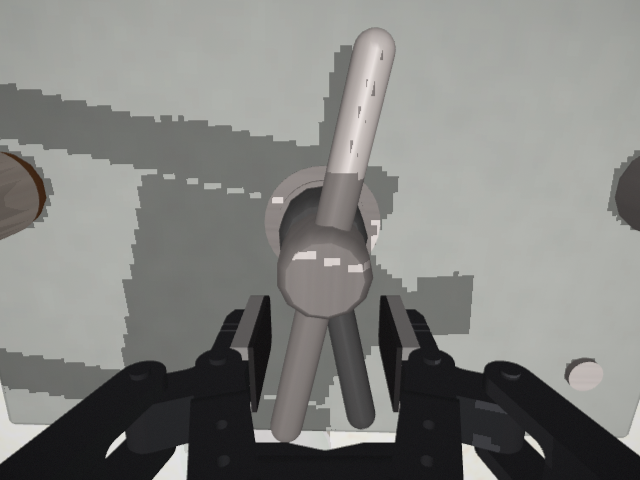

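{"name": "drive_tool", "arguments": {
  "plan": [
    {"xyz": [0,0,0],"twist": 0},
    {"xyz": [0,0,0],"twist": 0},
    {"xyz": [0,0,0],"twist": 0},
    {"xyz": [0,0,0],"twist": 0}
  ],
  "gripper": 172
}}

```text
clock: 13.82
tcp_pos: [0.4759, -0.0496, 0.0859]
eef_rot: [0.007, 0.72, 0.694, 0.004]
ft_force: [-3.5, -0.0, 3.4]
gripper_width: 0.0278
```

```bash
python3 look2.py 26; python3 barfit.py 26; python3 nutfit.py 26
```

```text
t 13.82 tcp [ 0.4759 -0.0496  0.0859] R [[0.036, 0.999, 0.016], [0.999, -0.036, -0.006], [-0.005, 0.016, -1.0]] f [-3.5 -0.   3.4] tq [-0.04  0.41 -0.03] w 0.0278 j [-2.680e-01  6.000e-02  2.053e+00 -2.000e-03  1.013e+00 -2.320e-01]
xang -1.607 u 34.9 y 0.4 mm w 27.8: screw pad y -13.5, bar surface at edge -15.1 ; nut pad y 14.3 ; nut ang rel if touching
26 theta -1.8137 off 0.14mm [ 1.26082686e+04 -1.81400000e+00  2.00000000e-04]
26 nut [ 5.3827281e+03 -1.3760000e+00 -8.0000000e-04] [ 5.3803823e+03 -1.3720000e+00 -8.0000000e-04]
```

View pics/w26.png

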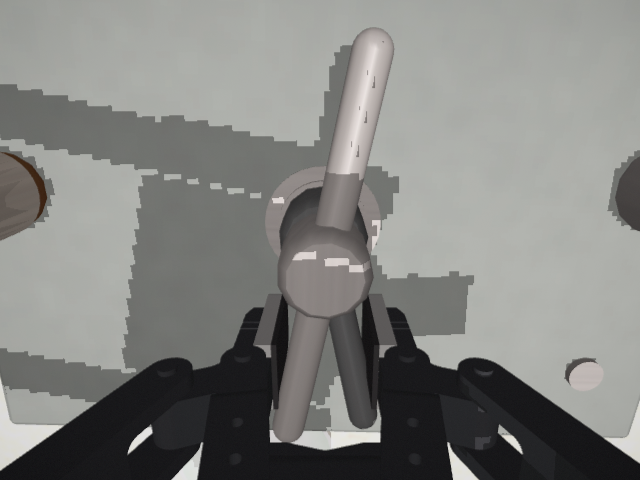

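{"name": "drive_tool", "arguments": {
  "plan": [
    {"xyz": [0,0,0],"twist": 0},
    {"xyz": [0,-0.03,0],"twist": 0},
    {"xyz": [0,-0.05,0],"twist": 0},
    {"xyz": [0,-0.05,0],"twist": 0}
  ],
  "gripper": 184
}}

```text
clock: 14.2
tcp_pos: [0.4757, -0.0499, 0.0862]
eef_rot: [0.008, 0.72, 0.694, 0.004]
ft_force: [-3.1, -2.0, 5.6]
gripper_width: 0.0242
```

```bash
python3 look2.py 27; python3 barfit.py 27; python3 nutfit.py 27
```

```text
t 14.2 tcp [ 0.4757 -0.0499  0.0862] R [[0.036, 0.999, 0.016], [0.999, -0.036, -0.006], [-0.006, 0.017, -1.0]] f [-3.1 -2.   5.6] tq [-0.31  0.22  0.13] w 0.0242 j [-2.680e-01  5.800e-02  2.053e+00 -2.000e-03  1.013e+00 -2.320e-01]
xang -1.606 u 35.2 y 0.3 mm w 24.2: screw pad y -11.8, bar surface at edge -15.1 ; nut pad y 12.4 ; nut ang rel if touching
27 theta -1.7894 off 0.13mm [ 1.29002324e+04 -1.79000000e+00  2.00000000e-04]
27 nut [ 4.1570762e+03 -1.3480000e+00 -4.0000000e-04] [ 4.1456091e+03 -1.3400000e+00 -8.0000000e-04]
```

{"name": "drive_tool", "arguments": {
  "plan": [
    {"xyz": [0,-0.1,0],"twist": 0},
    {"xyz": [0,-0.2,0],"twist": 0},
    {"xyz": [0,-0.25,0],"twist": 0},
    {"xyz": [0,-0.25,0],"twist": 0}
  ],
  "gripper": 192
}}

```text
clock: 14.58
tcp_pos: [0.4744, -0.0498, 0.0866]
eef_rot: [0.009, 0.72, 0.694, 0.005]
ft_force: [5.1, 0.5, -1.1]
gripper_width: 0.0231
```

```bash
python3 look2.py 28; python3 barfit.py 28; python3 nutfit.py 28
```

```text
t 14.58 tcp [ 0.4744 -0.0498  0.0866] R [[0.036, 0.999, 0.019], [0.999, -0.036, -0.006], [-0.006, 0.02, -1.0]] f [ 5.1  0.5 -1.1] tq [ 0.05 -1.16 -0.  ] w 0.0231 j [-2.690e-01  5.200e-02  2.059e+00 -1.000e-03  1.010e+00 -2.330e-01]
xang -1.607 u 35.1 y -1.1 mm w 23.1: screw pad y -12.6, bar surface at edge -15.1 ; nut pad y 10.5 ; nut ang rel if touching
28 theta -1.8056 off 0.13mm [ 1.25139551e+04 -1.80600000e+00  2.00000000e-04]
28 nut [ 5.2898641e+03 -1.4160000e+00  1.6000000e-03] [ 5.1916096e+03 -1.4040000e+00  1.2000000e-03]
```

{"name": "drive_tool", "arguments": {
  "plan": [
    {"xyz": [0,0,0],"twist": 0},
    {"xyz": [0,0,0],"twist": 0},
    {"xyz": [0,0,0],"twist": 0},
    {"xyz": [0,0,0],"twist": 0}
  ],
  "gripper": 136
}}

```text
clock: 14.97
tcp_pos: [0.4734, -0.0496, 0.086]
eef_rot: [0.008, 0.72, 0.694, 0.004]
ft_force: [-0.8, 0.8, 0.5]
gripper_width: 0.0398
```

```bash
python3 look2.py 29; python3 barfit.py 29; python3 nutfit.py 29
```

```text
t 14.97 tcp [ 0.4734 -0.0496  0.086 ] R [[0.036, 0.999, 0.017], [0.999, -0.036, -0.006], [-0.005, 0.017, -1.0]] f [-0.8  0.8  0.5] tq [-0.03 -0.04 -0.06] w 0.0398 j [-2.700e-01  5.300e-02  2.060e+00 -1.000e-03  1.011e+00 -2.330e-01]
xang -1.607 u 35.0 y -2.1 mm w 39.8: screw pad y -21.9, bar surface at edge -15.1 ; nut pad y 17.8 ; nut ang rel if touching
29 theta -1.8382 off 0.09mm [ 1.07664043e+04 -1.83800000e+00  2.00000000e-04]
29 nut [ 7.7810065e+03 -1.4400000e+00  1.2000000e-03] [ 7.7782857e+03 -1.4280000e+00  8.0000000e-04]
```

{"name": "drive_tool", "arguments": {
  "plan": [
    {"xyz": [0,0.3,0],"twist": 0},
    {"xyz": [0,0.55,0],"twist": 0},
    {"xyz": [0,0.7,0],"twist": 0},
    {"xyz": [0,0.7,0],"twist": 0}
  ]
}}

```text
clock: 15.35
tcp_pos: [0.4804, -0.0499, 0.086]
eef_rot: [0.008, 0.72, 0.694, 0.004]
ft_force: [-0.6, -0.7, -1.0]
gripper_width: 0.0398
```

```bash
python3 look2.py 30; python3 barfit.py 30
```

```text
t 15.35 tcp [ 0.4804 -0.0499  0.086 ] R [[0.036, 0.999, 0.016], [0.999, -0.036, -0.006], [-0.005, 0.016, -1.0]] f [-0.6 -0.7 -1. ] tq [ 0.01  0.16 -0.  ] w 0.0398 j [-2.660e-01  7.000e-02  2.042e+00 -2.000e-03  1.013e+00 -2.290e-01]
xang -1.607 u 35.0 y 5.0 mm w 39.8: screw pad y -15.0, bar surface at edge -15.1 ; nut pad y 24.9 ; nut ang rel if touching
30 theta -1.8334 off 0.13mm [ 1.28354629e+04 -1.83400000e+00  2.00000000e-04]
```

{"name": "drive_tool", "arguments": {
  "plan": [
    {"xyz": [0,0.08,0],"twist": 0},
    {"xyz": [0,0.15,0],"twist": 0},
    {"xyz": [0,0.15,0],"twist": 0}
  ]
}}

```text
clock: 15.65
tcp_pos: [0.4813, -0.05, 0.0858]
eef_rot: [0.007, 0.72, 0.694, 0.003]
ft_force: [-4.4, -0.1, 1.7]
gripper_width: 0.0399
```

```bash
python3 look2.py 31; python3 barfit.py 31
```

```text
t 15.65 tcp [ 0.4813 -0.05    0.0858] R [[0.036, 0.999, 0.015], [0.999, -0.036, -0.006], [-0.005, 0.015, -1.0]] f [-4.4 -0.1  1.7] tq [-0.13  0.75 -0.02] w 0.0399 j [-2.650e-01  7.300e-02  2.039e+00 -2.000e-03  1.014e+00 -2.290e-01]
xang -1.606 u 35.1 y 5.8 mm w 39.9: screw pad y -14.2, bar surface at edge -15.1 ; nut pad y 25.8 ; nut ang rel if touching
31 theta -1.8228 off 0.07mm [ 1.28933926e+04 -1.82200000e+00  2.00000000e-04]
```

{"name": "drive_tool", "arguments": {
  "plan": [
    {"xyz": [0,0.06,0],"twist": 0},
    {"xyz": [0,0.11,0],"twist": 0},
    {"xyz": [0,0.11,0],"twist": 0}
  ]
}}

```text
clock: 15.95
tcp_pos: [0.482, -0.0501, 0.0858]
eef_rot: [0.007, 0.72, 0.694, 0.003]
ft_force: [-4.8, -0.9, 1.3]
gripper_width: 0.0402
```

```bash
python3 look2.py 32; python3 barfit.py 32
```

```text
t 15.95 tcp [ 0.482  -0.0501  0.0858] R [[0.036, 0.999, 0.014], [0.999, -0.036, -0.006], [-0.006, 0.014, -1.0]] f [-4.8 -0.9  1.3] tq [-0.24  0.7  -0.02] w 0.0402 j [-2.650e-01  7.600e-02  2.036e+00 -2.000e-03  1.015e+00 -2.280e-01]
xang -1.606 u 35.2 y 6.6 mm w 40.2: screw pad y -13.5, bar surface at edge -15.1 ; nut pad y 26.7 ; nut ang rel if touching
32 theta -1.8056 off 0.08mm [ 1.33644902e+04 -1.80600000e+00  2.00000000e-04]
```

{"name": "drive_tool", "arguments": {
  "plan": [
    {"xyz": [0,-0.3,0],"twist": 0},
    {"xyz": [0,-0.5,0],"twist": 0},
    {"xyz": [0,-0.5,-2],"twist": 0},
    {"xyz": [0,-0.5,-5],"twist": 0},
    {"xyz": [0,-0.5,-9],"twist": 0},
    {"xyz": [-1.5,-0.5,-14],"twist": 0},
    {"xyz": [-1.5,-0.5,-14],"twist": 0},
    {"xyz": [-1.5,-0.5,-14],"twist": 0}
  ]
}}

```text
clock: 16.67
tcp_pos: [0.4775, -0.0654, 0.2308]
eef_rot: [0.012, 0.72, 0.694, 0.006]
ft_force: [0.6, -0.2, -0.3]
gripper_width: 0.04
```

```bash
python3 look2.py 33; python3 barfit.py 33
python3 - <<'E'
import cv2
im=cv2.imread('pics/w33.png');cv2.imwrite('pics/w33y.png',cv2.resize(im[60:320,220:420],None,fx=2.3,fy=2.3,interpolation=cv2.INTER_CUBIC))
E
```

```text
t 16.67 tcp [ 0.4775 -0.0654  0.2308] R [[0.036, 0.999, 0.024], [0.999, -0.036, -0.009], [-0.008, 0.025, -1.0]] f [ 0.6 -0.2 -0.3] tq [-0.01  0.03 -0.06] w 0.04 j [-0.299 -0.128  1.936 -0.002  1.307 -0.262]
xang -1.607 u 50.7 y 2.6 mm w 40.0: screw pad y -17.4, bar surface at edge -18.4 ; nut pad y 22.6 ; nut ang rel if touching
33 theta -1.7989 off 0.48mm [ 1.04297832e+04 -1.80200000e+00  6.00000000e-04]
```

View pics/w33.png

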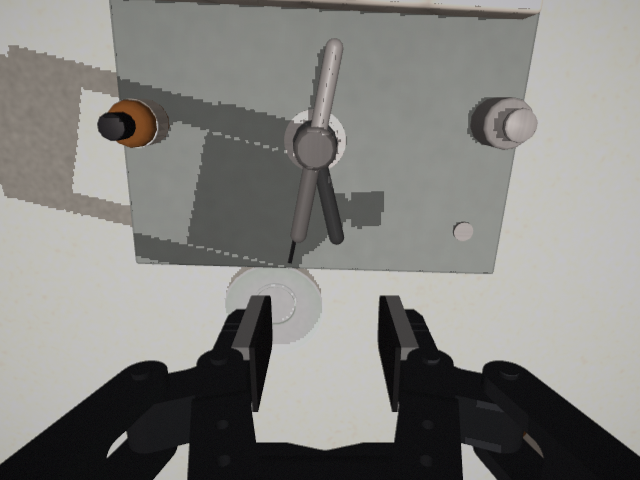

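Run:
```python
from h import *
import pickle
im=cv2.imread('pics/w33.png',0);p=pickle.load(open('pics/w33.pkl','rb'))
pts=[]
for row in range(243,262,2):
    seg=im[row,280:305].astype(float);w=np.clip(70-seg,0,None)
    pts.append(((w*np.arange(280,305)).sum()/max(w.sum(),1),row))
print(np.round(pts,1).tolist())
W=np.array([atz(p,x,.056)[:2] for x in pts[1:-1]])
for A in ([.4767,-.0147],[.4763,-.0147],[.4771,-.0147]):
    d=W-np.array(A);print(A,np.arctan2(d[:,1],d[:,0]).round(4))
a=atz(p,(298.5,237),.096);b=atz(p,(335,45),.096)
print(np.arctan2(*(a-b)[[1,0]]),(a+b)/2,np.linalg.norm(a-b))
```

```text
[[293.5, 243.0], [292.9, 245.0], [292.6, 247.0], [292.2, 249.0], [291.7, 251.0], [291.5, 253.0], [290.8, 255.0], [290.5, 257.0], [290.0, 259.0], [289.6, 261.0]]
[0.4767, -0.0147] [-1.8251 -1.8235 -1.8236 -1.8242 -1.8222 -1.8245 -1.8235 -1.8241]
[0.4763, -0.0147] [-1.82   -1.8186 -1.8187 -1.8194 -1.8176 -1.8199 -1.819  -1.8197]
[0.4771, -0.0147] [-1.8301 -1.8284 -1.8284 -1.8289 -1.8269 -1.8291 -1.828  -1.8285]
-1.8033103062879663 [ 0.47696089 -0.01494332  0.096     ] 0.11332639603103456
```

Run:
```python
from h import *
s=readout.get_state();M=rot(s['eef_rot']).as_matrix()
xa=-1.607;u=np.array([np.cos(xa),np.sin(xa)]);y=np.array([-u[1],u[0]])
for z in(.13,.086):
  tg=np.array([*(np.array([.4767,-.0147])+.035*u+.002*y),z]);print((M.T@(tg-s['tcp_pos'])*100).round(2))
```

```text
[ 1.56 -0.1   9.77]
[ 1.59 -0.19 14.17]
```

{"name": "drive_tool", "arguments": {
  "plan": [
    {"xyz": [1.6,-0.15,3.5],"twist": 0},
    {"xyz": [1.6,-0.15,7],"twist": 0},
    {"xyz": [1.6,-0.15,9],"twist": 0},
    {"xyz": [1.6,-0.15,9],"twist": 0}
  ]
}}

```text
clock: 17.05
tcp_pos: [0.4717, -0.0474, 0.1305]
eef_rot: [0.004, 0.72, 0.694, 0.001]
ft_force: [0.3, 0.4, -0.0]
gripper_width: 0.0399
```

```bash
python3 look2.py 34; python3 barfit.py 34
```

```text
t 17.05 tcp [ 0.4717 -0.0474  0.1305] R [[0.036, 0.999, 0.008], [0.999, -0.036, -0.004], [-0.003, 0.008, -1.0]] f [ 0.3  0.4 -0. ] tq [ 0.04  0.11 -0.03] w 0.0399 j [-2.660e-01 -1.600e-02  2.032e+00 -2.000e-03  1.117e+00 -2.290e-01]
xang -1.607 u 32.9 y -3.8 mm w 39.9: screw pad y -23.8, bar surface at edge -14.6 ; nut pad y 16.1 ; nut ang rel if touching
34 theta -1.8048 off 0.34mm [ 1.05797656e+04 -1.81000000e+00  2.00000000e-04]
```

View pics/w34.png

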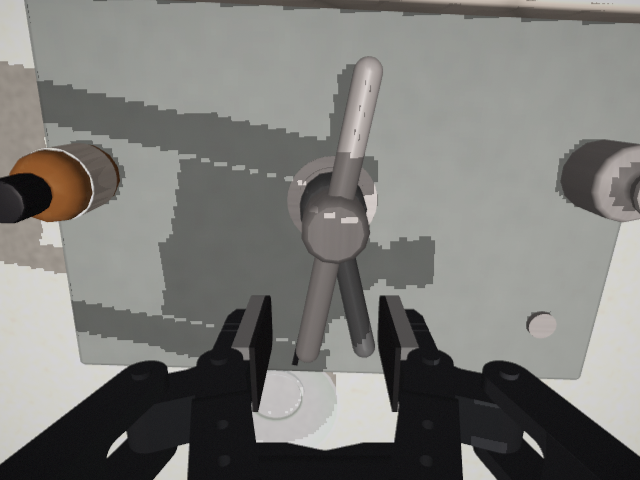

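{"name": "drive_tool", "arguments": {
  "plan": [
    {"xyz": [-0.2,0.6,0],"twist": 0},
    {"xyz": [-0.2,0.6,0],"twist": 0},
    {"xyz": [-0.2,0.6,2],"twist": 0},
    {"xyz": [-0.2,0.6,4],"twist": 0},
    {"xyz": [-0.2,0.6,4.4],"twist": 0},
    {"xyz": [-0.2,0.6,4.4],"twist": 0},
    {"xyz": [-0.2,0.6,4.4],"twist": 0}
  ]
}}

```text
clock: 17.68
tcp_pos: [0.4807, -0.0507, 0.0906]
eef_rot: [0.006, 0.72, 0.694, 0.003]
ft_force: [0.4, -0.5, 0.6]
gripper_width: 0.0397
```

```bash
python3 look2.py 35; python3 barfit.py 35;python3 nutfit.py 35
```

```text
t 17.68 tcp [ 0.4807 -0.0507  0.0906] R [[0.036, 0.999, 0.013], [0.999, -0.036, -0.005], [-0.005, 0.013, -1.0]] f [ 0.4 -0.5  0.6] tq [ 0.01 -0.02  0.04] w 0.0397 j [-2.670e-01  6.600e-02  2.036e+00 -2.000e-03  1.027e+00 -2.300e-01]
xang -1.607 u 35.8 y 5.3 mm w 39.7: screw pad y -14.6, bar surface at edge -15.2 ; nut pad y 25.2 ; nut ang rel if touching
35 theta -1.7254 off 0.06mm [ 1.26409033e+04 -1.72600000e+00  2.00000000e-04]
35 nut [ 8.000e+03 -1.272e+00 -1.200e-03] [ 8.000e+03 -1.276e+00 -8.000e-04]
```

View pics/w35.png

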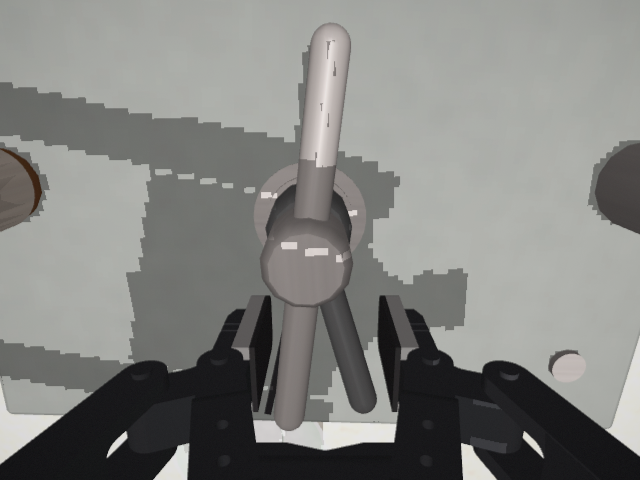

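{"name": "drive_tool", "arguments": {
  "plan": [
    {"xyz": [0,-0.15,0.1],"twist": 0},
    {"xyz": [0,-0.3,0.2],"twist": 0},
    {"xyz": [0,-0.45,0.3],"twist": 0},
    {"xyz": [0,-0.6,0.3],"twist": 0},
    {"xyz": [0,-0.7,0.3],"twist": 0},
    {"xyz": [0,-0.7,0.3],"twist": 0}
  ]
}}

```text
clock: 18.23
tcp_pos: [0.4747, -0.0507, 0.0884]
eef_rot: [0.007, 0.72, 0.694, 0.004]
ft_force: [1.9, -1.0, 0.8]
gripper_width: 0.0398
```

```bash
python3 look2.py 36; python3 barfit.py 36;python3 nutfit.py 36
```

```text
t 18.23 tcp [ 0.4747 -0.0507  0.0884] R [[0.036, 0.999, 0.015], [0.999, -0.036, -0.006], [-0.005, 0.015, -1.0]] f [ 1.9 -1.   0.8] tq [ 0.01 -0.34  0.04] w 0.0398 j [-2.710e-01  5.300e-02  2.054e+00 -2.000e-03  1.018e+00 -2.340e-01]
xang -1.607 u 36.0 y -0.7 mm w 39.8: screw pad y -20.7, bar surface at edge -15.3 ; nut pad y 19.2 ; nut ang rel if touching
36 theta -1.7288 off 0.03mm [ 1.23654736e+04 -1.72600000e+00  2.00000000e-04]
36 nut [ 5.7963299e+03 -1.2640000e+00 -1.6000000e-03] [ 5.7755093e+03 -1.2760000e+00 -1.2000000e-03]
```

{"name": "drive_tool", "arguments": {
  "plan": [
    {"xyz": [0,-0.12,0],"twist": 0},
    {"xyz": [0,-0.24,0],"twist": 0},
    {"xyz": [0,-0.36,0],"twist": 0},
    {"xyz": [0,-0.42,0],"twist": 0},
    {"xyz": [0,-0.42,0],"twist": 0}
  ]
}}

```text
clock: 18.7
tcp_pos: [0.4711, -0.051, 0.0887]
eef_rot: [0.008, 0.72, 0.694, 0.004]
ft_force: [4.8, -2.3, -1.2]
gripper_width: 0.0403
```

```bash
python3 look2.py 37; python3 barfit.py 37;python3 nutfit.py 37
```

```text
t 18.7 tcp [ 0.4711 -0.051   0.0887] R [[0.036, 0.999, 0.017], [0.999, -0.036, -0.007], [-0.006, 0.017, -1.0]] f [ 4.8 -2.3 -1.2] tq [-0.35 -0.68  0.03] w 0.0403 j [-2.730e-01  4.300e-02  2.064e+00 -2.000e-03  1.017e+00 -2.360e-01]
xang -1.607 u 36.5 y -4.3 mm w 40.3: screw pad y -24.4, bar surface at edge -15.4 ; nut pad y 15.9 ; nut ang rel if touching
37 theta -1.7908 off 0.01mm [ 1.36171699e+04 -1.78600000e+00  2.00000000e-04]
37 nut [ 5.2594228e+03 -1.3320000e+00 -1.2000000e-03] [ 5.2428709e+03 -1.3440000e+00 -8.0000000e-04]
```

{"name": "drive_tool", "arguments": {
  "plan": [
    {"xyz": [0,-0.1,0],"twist": 0},
    {"xyz": [0,-0.18,0],"twist": 0},
    {"xyz": [0,-0.18,0],"twist": 0}
  ]
}}

```text
clock: 19.0
tcp_pos: [0.4696, -0.0514, 0.0888]
eef_rot: [0.009, 0.72, 0.694, 0.004]
ft_force: [4.0, -2.3, -1.4]
gripper_width: 0.0396
```

```bash
python3 look2.py 38; python3 barfit.py 38;python3 nutfit.py 38
```

```text
t 19.0 tcp [ 0.4696 -0.0514  0.0888] R [[0.036, 0.999, 0.018], [0.999, -0.036, -0.008], [-0.007, 0.018, -1.0]] f [ 4.  -2.3 -1.4] tq [-0.33 -0.66 -0.04] w 0.0396 j [-0.275  0.039  2.068 -0.003  1.016 -0.237]
xang -1.607 u 36.9 y -5.8 mm w 39.6: screw pad y -25.6, bar surface at edge -15.5 ; nut pad y 14.1 ; nut ang rel if touching
38 theta -1.8208 off 0.13mm [ 1.34202871e+04 -1.81800000e+00  2.00000000e-04]
38 nut [ 4.9435184e+03 -1.3600000e+00 -1.2000000e-03] [ 4.9387743e+03 -1.3640000e+00 -1.2000000e-03]
```

{"name": "drive_tool", "arguments": {
  "plan": [
    {"xyz": [0,0.05,0],"twist": 0},
    {"xyz": [0,0.1,0],"twist": 0},
    {"xyz": [0,0.2,0],"twist": 0},
    {"xyz": [0,0.2,0],"twist": 0}
  ],
  "gripper": 100
}}

```text
clock: 19.38
tcp_pos: [0.4711, -0.0513, 0.0885]
eef_rot: [0.008, 0.72, 0.694, 0.003]
ft_force: [0.1, 0.1, 0.3]
gripper_width: 0.0521
```

```bash
python3 look2.py 39; python3 barfit.py 39;python3 nutfit.py 39
```

```text
t 19.38 tcp [ 0.4711 -0.0513  0.0885] R [[0.036, 0.999, 0.016], [0.999, -0.036, -0.007], [-0.007, 0.017, -1.0]] f [0.1 0.1 0.3] tq [-0.06 -0.01  0.03] w 0.0521 j [-0.273  0.044  2.063 -0.003  1.017 -0.236]
xang -1.607 u 36.7 y -4.2 mm w 52.1: screw pad y -30.3, bar surface at edge -15.4 ; nut pad y 21.8 ; nut ang rel if touching
39 theta -1.8205 off 0.11mm [ 1.33947754e+04 -1.81800000e+00  2.00000000e-04]
39 nut [ 7.8664673e+03 -1.3960000e+00  4.0000000e-04] [ 7.8655381e+03 -1.4080000e+00  8.0000000e-04]
```

{"name": "drive_tool", "arguments": {
  "plan": [
    {"xyz": [0,0.2,-0.5],"twist": 0},
    {"xyz": [0,0.3,-1.5],"twist": 0},
    {"xyz": [0,0.3,-2.5],"twist": 0},
    {"xyz": [0,0.3,-4],"twist": 0},
    {"xyz": [0,0.3,-6],"twist": 0},
    {"xyz": [0,0.3,-9],"twist": 0},
    {"xyz": [-1.5,0.3,-13],"twist": 0},
    {"xyz": [-1.5,0.3,-13],"twist": 0}
  ]
}}

```text
clock: 20.1
tcp_pos: [0.4756, -0.0678, 0.228]
eef_rot: [0.015, 0.72, 0.694, 0.006]
ft_force: [1.6, -0.1, 0.7]
gripper_width: 0.0519
```

{"name": "drive_tool", "arguments": {
  "plan": [
    {"xyz": [0,0,0],"twist": 0},
    {"xyz": [0,0,0],"twist": 0},
    {"xyz": [0,0,0],"twist": 0}
  ]
}}

```text
clock: 20.35
tcp_pos: [0.4756, -0.0677, 0.2284]
eef_rot: [0.015, 0.72, 0.694, 0.007]
ft_force: [-0.1, -0.0, -1.2]
gripper_width: 0.0519
```

```bash
python3 look2.py 40; python3 barfit.py 40; python3 nutfit.py 40
python3 - <<'E'
from h import *
im=cv2.imread('pics/w40.png');cv2.imwrite('pics/w40y.png',cv2.resize(im[20:300,220:420],None,fx=2.1,fy=2.1,interpolation=cv2.INTER_CUBIC))
E
```

```text
t 20.35 tcp [ 0.4756 -0.0677  0.2284] R [[0.036, 0.999, 0.03], [0.999, -0.036, -0.012], [-0.011, 0.031, -0.999]] f [-0.1 -0.  -1.2] tq [-0.01  0.02 -0.06] w 0.0519 j [-0.304 -0.135  1.947 -0.003  1.297 -0.267]
xang -1.607 u 53.0 y 0.8 mm w 51.9: screw pad y -25.1, bar surface at edge -19.0 ; nut pad y 26.8 ; nut ang rel if touching
40 theta -1.8145 off 0.46mm [ 1.02626797e+04 -1.81400000e+00  6.00000000e-04]
40 nut [ 8.000e+03 -1.352e+00 -1.600e-03] [ 8.000e+03 -1.356e+00 -1.600e-03]
```

View pics/w40.png

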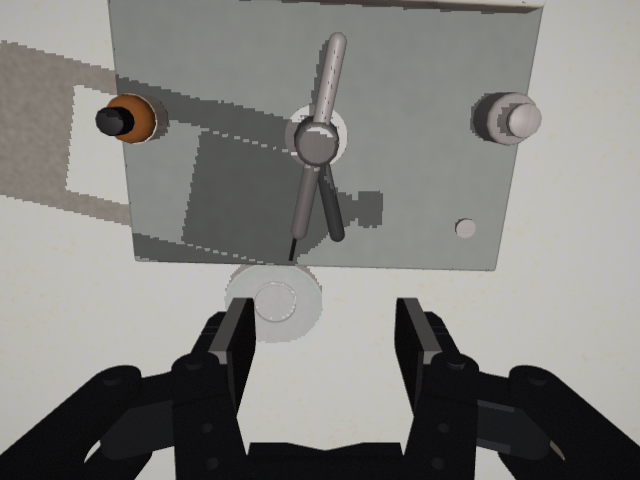

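```bash
python3 - <<'E'
from h import *
import pickle
im=cv2.imread('pics/w40.png',0);p=pickle.load(open('pics/w40.pkl','rb'))
pts=[]
for row in range(243,258,2):
    seg=im[row,280:305].astype(float);w=np.clip(65-seg,0,None)
    pts.append(((w*np.arange(280,305)).sum()/max(w.sum(),1),row))
W=np.array([atz(p,x,.056)[:2] for x in pts])
d=W-np.array([.4767,-.0147]);print(np.arctan2(d[:,1],d[:,0]).round(4))
E
python3 - <<'E'
import cv2
im=cv2.imread('pics/w40.png');cv2.imwrite('pics/w40y.png',cv2.resize(im[150:270,265:355],None,fx=5,fy=5,interpolation=cv2.INTER_CUBIC))
E
```

```text
[-1.8237 -1.8233 -1.8247 -1.8226 -1.8246 -1.8228 -1.8242 -1.8235]
```

View pics/w40y.png

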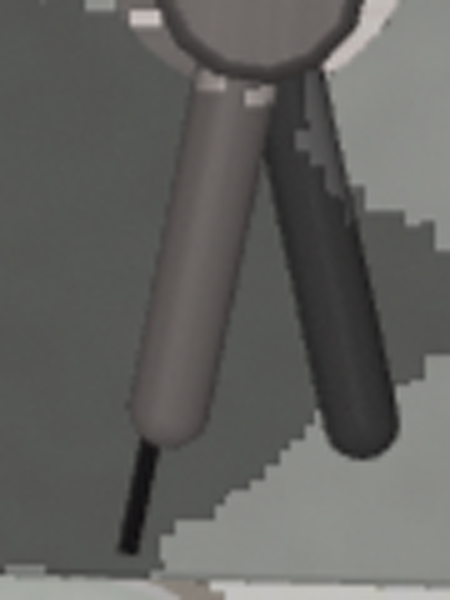

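{"name": "drive_tool", "arguments": {
  "plan": [
    {"xyz": [-4,0,-1],"twist": 0},
    {"xyz": [-8,0,-2],"twist": 0},
    {"xyz": [-12,0,-3],"twist": 0},
    {"xyz": [-16,0,-3],"twist": 0},
    {"xyz": [-20,0,-3],"twist": 0},
    {"xyz": [-24,0,-3],"twist": 0},
    {"xyz": [-26,0,-3],"twist": 0},
    {"xyz": [-26,0,-3],"twist": 0}
  ]
}}

```text
clock: 21.07
tcp_pos: [0.4635, -0.3305, 0.2582]
eef_rot: [0.013, 0.721, 0.693, 0.005]
ft_force: [0.2, -0.5, 0.3]
gripper_width: 0.0515
```

Run:
```python
from h import *
im=get_image('top');cv2.imwrite('pics/t41.png',im[:,:,::-1]);cv2.imwrite('pics/t41z.png',cv2.resize(im[235:305,175:285,::-1],None,fx=7,fy=7,interpolation=cv2.INTER_CUBIC))
im=get_image('wrist');cv2.imwrite('pics/w41.png',im[:,:,::-1])
```

```text
(no output)
```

View pics/t41z.png

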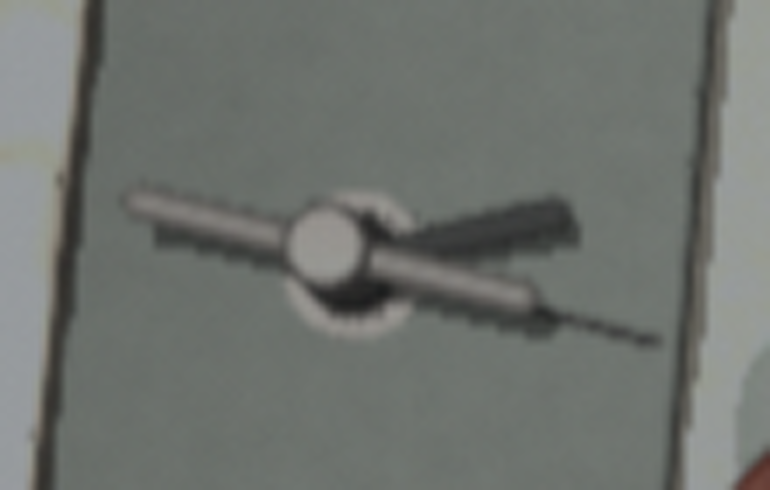

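View pics/t41.png

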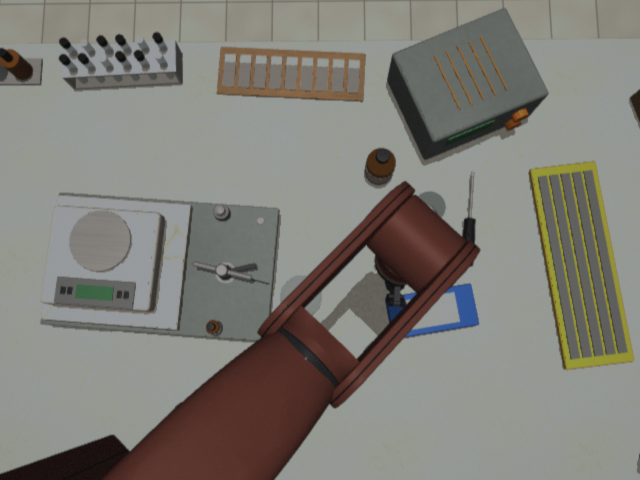

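Run:
```python
from h import *
t=camera_params('top');im=cv2.imread('pics/t41.png',0).astype(np.float32)
ang=lambda v:np.arctan2(v[1],v[0])
T=lambda u,v:(u/7+175-.43,v/7+235-.43)
# bar brightness centroid per column (bar brighter than plate)
pts=[]
for c in list(range(196,212))+list(range(231,250)):
    base=271.5-.43+ (c-222)*.2376
    r0=int(round(base))-5; seg=im[r0-0:r0+11,c]; w=np.clip(seg-122,0,None)
    if c in(200,240): print(seg.round())
    pts.append((c,(w*np.arange(r0,r0+11)).sum()/max(w.sum(),1e-6)))
W=np.array([atz(t,x,.098)[:2] for x in pts]);k=np.polyfit(W[:,1],W[:,0],1);res=np.polyval(k,W[:,1])-W[:,0];g=abs(res)<.0012
k=np.polyfit(W[g,1],W[g,0],1);print('bar',np.arctan2(-1,-k[0]),g.sum(),'x at y=-.0147',np.polyval(k,-.0147))
a=atz(t,T(534,298),.096);b=atz(t,T(126,200),.096);c=(a+b)/2;print('tips',ang(a-b),c)
lp=[]
for col in range(254,268):
    r=int(round(235+ (312+(col-175-548/7)*7*30/110)/7-.43));seg=im[r-3:r+4,col];w=np.clip(np.median(seg)-seg-4,0,None);lp.append((col,(w*np.arange(r-3,r+4)).sum()/max(w.sum(),1e-6)))
L=np.array([atz(t,x,.056)[:2] for x in lp]);
print(np.array(lp).round(1).tolist())
for A in (c[:2],np.array([.4775,-.0143])): print([round(ang(l-A),4) for l in L])
```

```text
[105. 101. 102. 120. 124. 103.  78.  62.  66.  89. 108.]
[ 51.  57.  77.  99. 124. 128. 104.  80.  63.  68.  91.]
bar -0.17651841842095004 1 x at y=-.0147 0.3176691934934419
tips -1.8091341914464318 [ 0.47782429 -0.01358038  0.096     ]
[[254.0, 280.2], [255.0, 280.1], [256.0, 280.1], [257.0, 280.5], [258.0, 280.6], [259.0, 281.0], [260.0, 281.1], [261.0, 281.6], [262.0, 281.9], [263.0, 282.1], [264.0, 282.2], [265.0, 282.6], [266.0, 283.1], [267.0, 283.1]]
[np.float64(-1.8383), np.float64(-1.8279), np.float64(-1.8209), np.float64(-1.8246), np.float64(-1.8197), np.float64(-1.8247), np.float64(-1.8196), np.float64(-1.8246), np.float64(-1.8274), np.float64(-1.8247), np.float64(-1.822), np.float64(-1.8262), np.float64(-1.8303), np.float64(-1.8245)]
[np.float64(-1.8362), np.float64(-1.8257), np.float64(-1.8187), np.float64(-1.8226), np.float64(-1.8176), np.float64(-1.8228), np.float64(-1.8177), np.float64(-1.8228), np.float64(-1.8256), np.float64(-1.823), np.float64(-1.8203), np.float64(-1.8245), np.float64(-1.8287), np.float64(-1.823)]<stdin>:13: RankWarning: Polyfit may be poorly conditioned
```

Run:
```python
from h import *
st(); print(r.finish_job())
```

```text
t 21.17 tcp [ 0.4641 -0.3267  0.2583] R [[0.038, 0.999, 0.026], [0.999, -0.037, -0.009], [-0.008, 0.026, -1.0]] f [ 0.2  0.3 -0.7] tq [ 0.1  -0.02  0.04] w 0.0523 j [-0.759  0.063  1.698  0.012  1.356 -0.723]
the job is handed in; nothing more can be done
None
```

The levelling screw is back on its scribed line and the jam nut is turned down against the plate. The job was handed in at 21 s with the gripper clear. The screw did leave the line several times along the way, including after the nut had bitten.

**What I did:** I gripped the cross bar and turned the screw clockwise about 0.4 rad onto the line. Then I squeezed the two bars together with the gripper limited to 20 N, until the nut bit and the fingers stalled. I squeezed a second time 5 mm farther out along the bars.

**Last checks:**
- **Alignment:** the bar lies about 0.00 to 0.015 rad short of the line, under 1 mm at its tip. The line measures about -1.823 rad, and the bar -1.809 from the top camera and -1.8145 and -1.8205 in the last two wrist views. These spread by about 0.01 rad and I did not resolve it further.
- **Tightness:** this is judged only from force. With the wrist forces balanced, the reading matched about 20 N per finger. At the peaks I estimate about 24 N on the nut bar, roughly 40 to 46 mm from the axis, or 0.8 to 1.1 N m. That is above the 0.75 N m of hand-tight and below the 1.2 N m of over-tight. How far out the pads pressed is uncertain, because the fingers flexed.
- **Bystanders:** the weight, oil bottle and dish look unmoved in the final top and wrist pictures. The arm covers part of the slide box, beaker and screwdriver in the top view, and I never touched them.

**What went less well:**
- The first grip rode up and nudged the screw about 0.04 rad the wrong way before it was aligned.
- While the nut was being tightened, both bars shifted together by up to about 0.03 rad.
- Each time I let go, the bars followed the hand about 0.03 rad clockwise.
- While I was re-approaching, the hand overshot and knocked the bars about 0.09 rad anticlockwise, after the nut was tight. I pushed them back by pressing on the nut bar with about 5 N. The angle between the bars stayed about the same, within the noise of the nut measurement.

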